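Clip a slide carrier into the sprung stage holder

TASK

Take the slide carrier from the tray by its blue handle and put it into the slide holder on the inspection stage: with the carrier's own long side press the red sprung arm well back, lower the carrier flat onto the stage, slide it in under the lip of the fixed brass edge and along that edge until you feel it rest firmly against the brass end stop, then let go so that the arm clamps it there. Work gently, without ramming the brass parts or the arm, and leave the bottle, the beaker and the red box where they are.

Things in the scene. Friction and masses are not known exactly. Their poses are not given: they have to be found in the camera images.
- holder: Inspection stage, fixed: white block with a dark steel top (140 x 160 mm), stage surface at 40 mm height. Origin on the bench below the middle of the carrier's place when the end stop is at mid setting. x points at the fixed edge, y at the end stop, z up. A seated carrier has its middle at x = 0 and, depending on the end stop, y -12..+12 mm; its long sides along y, either way round.
- seat (a point): The middle of a small white window in the stage surface, at the holder's x = 0, y = 0, z = 40 mm; axes as the holder's. The brass end stop beyond it is adjustable and firmly locked: a block 24 (x) x 10 (y) x 10 mm high, centred on x = 0; its face, which looks to -y, lies anywhere from y = +33 to +57 mm, set anew each time, and is not measured: find it by feel.
- edge: Fixed brass edge; frame same as the holder's. Its upright face is at x = +23 mm, y -40 to +40 mm, and looks to -x. A lip overhangs the face by 4 mm (to x = +19 mm): underside 7 mm, top 9.5 mm above the stage surface. The carrier's 5 mm plate goes under the lip.
- clip (a joint): Turning of the red curved sprung arm, rad, about a pin at holder x = -55, y = -60 mm. 0 = at rest, holder empty; positive = drawn back, away from the fixed edge; 0.19 with the carrier seated, 0.31 when 8 mm farther back, hard limit 0.55. The spring drives it back towards 0: at the nose 5.5 N when seated, 7.5 N at 0.31, 11 N near the limit; friction of the nose comes on top.
- clip_nose (a point): Top centre of the upright nose post (10 mm in diameter, 2 to 22 mm above the stage) at the free end of the red arm. Holder empty: centre at holder x = -16, y = -1 mm, in the way of the carrier by 11.5 mm. Carrier seated: x = -28, y = +5 mm; at 0.31: x = -36, y = +8 mm. The curved arm itself is only 9.5 mm high above the stage.
- tray: White tray with a green sheet, 110 x 150 mm, 8 mm high, fixed to the bench; origin at the centre of its underside. The carrier starts flat on its top (height 8 mm).
- carrier_bar (a point): Middle of the slide carrier's blue handle bar, 48 mm above its underside. Carrier, 120 g: aluminium plate 46 (x) x 90 (y) x 5 mm with a glass slide; bar along y, 12 mm wide and high, 84 mm long, over the plate's middle line on posts (10 x 6 mm) at y = +-39 mm; 37 mm free under the bar. Axes: x across plate and bar (grasp that way), y along, z up. Same both ways round.
- reagent: Amber bottle with a white cap, 52 mm in diameter, 100 mm high, standing loose; origin at the centre of its underside. Leave alone.
- beaker: Glass beaker, 60 mm in diameter, 70 mm high, loose; origin at the centre of its underside. Leave alone.
- kitbox: Red box with a white band, 50 x 70 x 35 mm, loose; origin at the centre of its underside. Leave alone.

How it is judged:
On the way, in this order (a step that is already met when the one before it is completed fails the run):
1. the red arm is pressed well back (at least about 4 mm behind its clamping position) with the carrier (value of joint clip above 0.25 rad and contact force between carrier and holder above 1 N), for 0.1 s.
2. the carrier, down flat on the stage, is pressed against the end stop (over 1.5 N) (contact force between carrier and stop above 1.5 N and z of carrier_bar in the frame of holder below 0.0905 m), for 0.1 s.
At the end, for the whole second after the job is handed in: The carrier lies flat on the stage (1.5 mm, 0.03 rad) under the lip, against the fixed edge (middle within 2 mm of holder x = 0, parallel within 0.03 rad) and the end stop (its end within 2 mm of the stop's face), the red arm clamping it (joint 0.15 to 0.24), released and at rest (x of carrier_bar in the frame of holder between -0.002 and 0.002 m and y of carrier_bar in the frame of stop between -0.047 and -0.043 m and z of carrier_bar in the frame of holder between 0.0865 and 0.0895 m and angle between the y axis of carrier_bar and the y axis of holder, either way round below 0.03 rad and angle between carrier_bar's own z axis and vertical below 0.03 rad and value of joint clip between 0.15 and 0.24 rad and linear speed of carrier below 0.01 m/s); the robot touches nothing.
It fails at once if the end stop is rammed (over 25 N from the carrier) (contact force between carrier and stop above 25 N).
It fails at once if the fixed edge or its lip is rammed (over 25 N from the carrier) (contact force between carrier and edge above 25 N).
It fails at once if the red arm is forced against its hard limit (beyond 0.5 rad) (value of joint clip above 0.5 rad).
It fails at once if a bystander is pushed more than 20 mm or tipped (distance of any of reagent, beaker, kitbox from where it was at the start of the episode above 0.02 m or angle between any of reagent, beaker's own z axis and vertical above 0.3 rad).
It also fails if it takes over 67 s, if anything falls off the work surface, if the arm or the gripper's body presses on something with over 40 N, if the wrist force passes 120 N, or if a joint passes its speed limit or range.

ROBOT

A 6-joint arm with a two-finger parallel gripper is mounted at the origin on the work surface. World frame = base frame: x ahead of the robot, y to its left, z up, the work surface at z = 0. Lengths are in m, angles in rad, forces in N, time in s.
With the tool pointing down it reaches from about 0.275 to 0.75 m from the base axis. Payload 10.2 kg.
Tool frame: the origin (TCP) lies midway between the tips of the shut fingers; the grasp point (between the pads) lies 19 mm behind it; y points along the fingers, x is the direction in which the jaws open and shut, and the axes are right-handed (so a half turn about y gives the same grasp; the last joint's range is limited). The gripper opens to 88 mm and grips with 3 to 60 N. Pads are 18 mm wide; open, the fingers measure 123 mm over their backs; the gripper's body (75 mm by 187 mm) begins 45 mm behind the grasp point.
Start: joints at [-1.384, 0.313, 1.498, -0, 1.331, -0.223], TCP at [0.209, -0.482, 0.209] pointing down, gripper open.
Joint ranges: [-2.94, 2.94], [-0.97, 2.17], [0.19, 2.56], [-1.23, 4.37], [0.02, 3.11], [-2.88, 2.88]. Speed limits (rad/s): [2.39, 2.39, 3.01, 3.14, 3.14, 3.14].

INTERFACE

Orientations are given as a unit quaternion [w, x, y, z].
In Python, from rig import status, imaging, workorder gives the robot as it stands.
- The arm moves only by the tool send_rows, never from a script. Its arguments are lists of equal length, an entry for each row: "slide": the shift along the tool's x, y, z in m, a list of three; "yaw": the turn about the tool's y in rad. A call has 1 to 8 rows; each row shifts and turns the commanded pose from where the row before left it, along the tool's axes as they then stand; what a row does not reach is not made up. A row lasts 1/12 s, in which the tool goes at most 41.7 mm and 7.16 degrees, less where a joint would pass 70% of its speed; a pose out of reach is approached as far as the arm can. A call is refused whole if a number of a shift passes 0.0417 or a number of a turn 0.125, either way. A call with a gripper value outside its range is refused whole. "grip" is the finger opening in m, from 0 to 0.0881, set as the call begins (left out, the last holds). The fingers move at their own pace and stop on an object; "grip_force" is the grip in N (left out, the last holds). Time passes only in rows, so rows that do not move let the fingers close. It gives the time, the measured TCP pose, the force and the opening at its end, in the units of the state.
- status.sense(): the state, without advancing time (a new reading comes with each control period).
- imaging.capture(name): name is "scene" or "top"; returns a dict with "pixels" (420x560x3 uint8, blue, green, red), "fx", "fy", "cx", "cy" (pixels), "k1" (the pictures are not rectified: a ray, as slopes to the right and down, at radius r is drawn at 1 + k1 r^2 times it, then the intrinsics apply), "R" (3x3) and "t" (3): a world point X has camera coordinates R X + t. Camera axes: x right, y down, z forward; pixel columns grow to the right and rows downward; lengths in m; the calibration is good to about 2 mm. A picture is of the moment at which its call begins. There is no depth.
- workorder.sign_off(): hands the job in, once; it reports no verdict.
Trained networks look in the newest picture that a camera, given by its name, has taken for a name from the list of things; names that differ only in an ending like _2 or _b are one class to them, and where a whole thing is asked for, a point or a joint stands for the part that bears it (a point fixed in the world has none). Each returns a list of dicts, best first, with "conf" (0 to 1); they miss things now and then, are a little off and sometimes report something else, mostly with a low value. They report only what shows in the picture. A call takes as long as a camera call.
- imaging.silhouettes(target, camera): "pixels" (420x560 bool, what is visible of it).
- imaging.place_of(target, camera): "at" ([x, y, z] in m, in the coordinates of the camera as it stood for that picture, good to about 4 mm: a listed point, or the origin of a listed thing).
The state is a dict: "time_s": time; "joint_positions": joint angles; "joint_velocities": joint speeds; "tau": joint torques, N m; "position": TCP position; "eef_rot": TCP orientation; "force": force on the tool from outside, world axes, zero at the start; "ft_torque": the same for the moment, N m; "finger_gap": finger opening in m.
Only numpy, scipy, OpenCV 4.12 (cv2) and the standard library are available. Lean on these libraries where they do the work, as an engineer would, in place of code of your own. Each camera call takes 0.05 s, during which the arm holds its last target.

## Working session

There is one attempt and no reset: what is moved stays moved. The work goes in short steps, Python scripts to look and compute and a tool call to move; the robot and the scene stay as the last step left them, time stands still between calls to the robot, and variables do not carry over. Pictures are saved under pics/ and viewed, and the job is handed in when it is done.

Besides the shell and the picture viewer there is one more tool, called as name(argument=value, ...) on one line, values as JSON. send_rows: Moves the arm, as the interface text tells. Its arguments: {"type":"object","properties":{"slide":{"type":"array","items":{"type":"array","items":{"type":"number"}}},"yaw":{"type":"array","items":{"type":"number"}},"grip":{"type":"number"},"grip_force":{"type":"number"}},"required":["slide","yaw"]}

```bash
ls; mkdir -p pics; python3 - <<'E'
from rig import status, imaging
import cv2
s=status.sense()
for k,v in s.items(): print(k,v)
for c in("scene","top"):
    d=imaging.capture(c); cv2.imwrite(f"pics/{c}0.png",d["pixels"])
    print({k:v for k,v in d.items() if k!="pixels"})
    import numpy as np
    for n in ["holder","seat","edge","clip_nose","tray","carrier_bar","reagent","beaker","kitbox"]:
        for r in imaging.place_of(n,c)[:2]:
            print(c,n,round(r["conf"],2),np.round(np.array(d["R"]).T@(np.array(r["at"])-d["t"]),4))
E
```

```text
pics
time_s 0.0
joint_positions [-1.38440462e+00  3.13401286e-01  1.49845329e+00  2.58347644e-05
  1.33098351e+00 -2.23396790e-01]
joint_velocities [-0.00033339  0.00136128 -0.00067268  0.00059042 -0.0008465  -0.00060092]
tau [ 7.95082792e-05 -4.02207899e+01 -2.52270198e+01  6.94856280e-02
  3.52872151e-02 -1.06716041e-04]
position [ 0.2091106  -0.48124553  0.20817992]
eef_rot [ 0.59159498 -0.59094853  0.38811034 -0.38751203]
force [-0.40281949 -0.602929   -0.22538351]
ft_torque [-0.01367678  0.05299426  0.01676373]
finger_gap 0.08823626432182079
{'fx': 541.2356497476237, 'fy': 541.2356497476237, 'cx': 279.5739088807376, 'cy': 217.7968821536996, 'k1': -0.18026615509659075, 'R': array([[ 0.72574751,  0.68795471,  0.00297787],
       [ 0.49138292, -0.51533787, -0.70211801],
       [-0.48149078,  0.51102368, -0.71205437]]), 't': array([-0.44352141, -0.24361249,  1.83869728])}
scene holder 0.86 [ 0.5396 -0.1659 -0.0025]
scene seat 0.9 [ 0.541  -0.1635  0.0397]
scene edge 0.72 [ 0.545  -0.1635  0.0012]
scene clip_nose 0.58 [ 0.5269 -0.1628  0.0665]
scene tray 0.91 [5.825e-01 1.931e-01 4.0
[... 397 characters left out ...]
01,  2.24591587e-02, -1.86685977e-01],
       [ 1.86641269e-01, -4.08920156e-03, -9.82419623e-01]]), 't': array([0.00656844, 0.60380204, 1.21640568])}
top holder 0.92 [ 0.5491 -0.161   0.0008]
top seat 0.92 [ 0.5441 -0.1651  0.0413]
top seat 0.59 [ 0.5278 -0.1655  0.0655]
top edge 0.63 [ 0.545  -0.1651  0.0047]
top clip_nose 0.68 [ 0.5301 -0.1634  0.0626]
top clip_nose 0.36 [0.74   0.0056 0.    ]
top tray 0.56 [ 5.854e-01  1.904e-01 -2.000e-04]
top carrier_bar 0.66 [0.5842 0.1824 0.0582]
top reagent 0.69 [0.7395 0.0038 0.0049]
top beaker 0.75 [ 0.5304 -0.1664  0.0608]
top beaker 0.57 [ 0.5745  0.4082 -0.0021]
top kitbox 0.81 [ 0.5726 -0.4057 -0.0009]
top kitbox 0.52 [ 0.545  -0.1633  0.0034]
```

View pics/scene0.png

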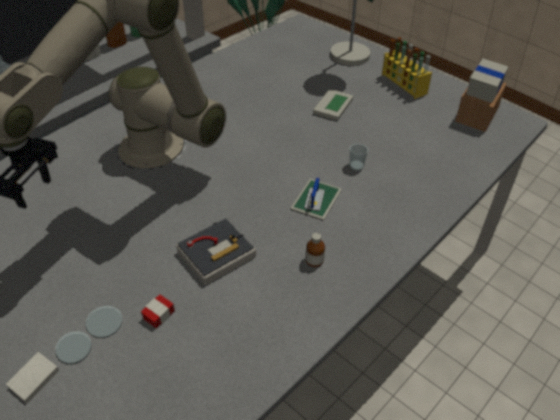

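View pics/top0.png

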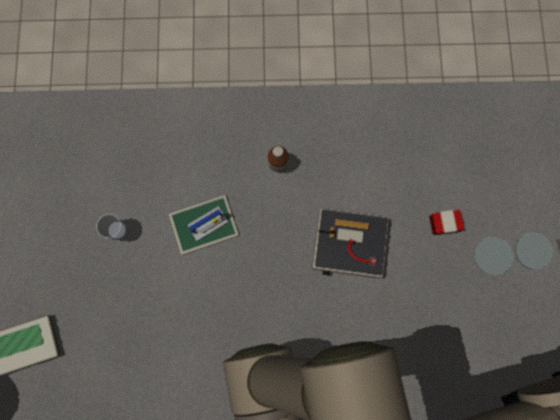

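The scene view shows the stage at about (215,250) and the tray with the carrier at (316,198). In the top view the stage is at (350,243), with the brass edge at (351,225), the red nose at (351,243) and the blue bar at (207,220). Next: zoomed crops and orientation.

```bash
cat > h.py <<'E'
import numpy as np, cv2
from rig import status, imaging
def cal(d):
    return np.array(d["R"]),np.array(d["t"]),d["fx"],d["fy"],d["cx"],d["cy"],d["k1"]
def proj(d,X):
    R,t,fx,fy,cx,cy,k=cal(d); c=np.atleast_2d(X)@R.T+t; s=c[:,:2]/c[:,2:]
    r2=(s**2).sum(1,keepdims=True); s=s*(1+k*r2); return s*[fx,fy]+[cx,cy]
def ray(d,uv,z):
    R,t,fx,fy,cx,cy,k=cal(d); p=(np.atleast_2d(uv)-[cx,cy])/[fx,fy]; s=p.copy()
    for _ in range(30): s=p/(1+k*(s**2).sum(1,keepdims=True))
    D=np.c_[s,np.ones(len(s))]@R; C=-R.T@t
    return C+D*((z-C[2])/D[:,2])[:,None]
def crop(d,x0,y0,w,h,f,name):
    cv2.imwrite(name,cv2.resize(d["pixels"][y0:y0+h,x0:x0+w],None,fx=f,fy=f,interpolation=cv2.INTER_CUBIC))
E
python3 - <<'E'
from h import *
d=imaging.capture("top")
crop(d,305,200,95,85,8,"pics/t_st.png"); crop(d,160,185,90,75,8,"pics/t_tr.png")
for n,z in(("holder",0.04),("tray",0.008),("carrier_bar",0.06),("edge",0.049)):
    for r in imaging.silhouettes(n,"top")[:1]:
        m=np.array(r["pixels"]).astype(np.uint8)
        ys,xs=np.nonzero(m)
        P=ray(d,np.c_[xs,ys].astype(float),z)[:,:2]
        rc=cv2.minAreaRect(P.astype(np.float32)*1000); print(n,r["conf"],len(xs),rc)
d=imaging.capture("scene")
crop(d,170,215,95,75,8,"pics/s_st.png"); crop(d,285,170,65,55,10,"pics/s_tr.png")
for n,z in(("holder",0.04),("tray",0.008),("carrier_bar",0.06),("edge",0.049)):
    for r in imaging.silhouettes(n,"scene")[:1]:
        m=np.array(r["pixels"]).astype(np.uint8)
        ys,xs=np.nonzero(m)
        P=ray(d,np.c_[xs,ys].astype(float),z)[:,:2]
        rc=cv2.minAreaRect(P.astype(np.float32)*1000); print(n,r["conf"],len(xs),rc)
E
```

```text
holder 0.69 4415 ((523.5374755859375, -165.39111328125), (169.73719787597656, 160.4039306640625), 81.00218200683594)
tray 0.91 1917 ((585.9837646484375, 190.92617797851562), (111.85982513427734, 148.38153076171875), 17.377790451049805)
carrier_bar 0.73 650 ((578.5167236328125, 173.78152465820312), (43.6045036315918, 86.48401641845703), 31.65404510498047)
edge 0.69 234 ((570.5568237304688, -169.35800170898438), (80.5510025024414, 17.890249252319336), 80.43299865722656)
holder 0.68 3098 ((540.0227661132812, -176.31851196289062), (181.15931701660156, 175.81582641601562), 82.40031433105469)
tray 0.58 875 ((583.2855834960938, 189.9966278076172), (113.25843811035156, 153.1558837890625), 17.497045516967773)
carrier_bar 0.78 426 ((603.0626831054688, 159.75416564941406), (48.797035217285156, 139.0767364501953), 32.4876594543457)
edge 0.51 205 ((570.5540161132812, -170.28488159179688), (82.8552474975586, 24.83041000366211), 82.40267944335938)
```

View pics/t_st.png

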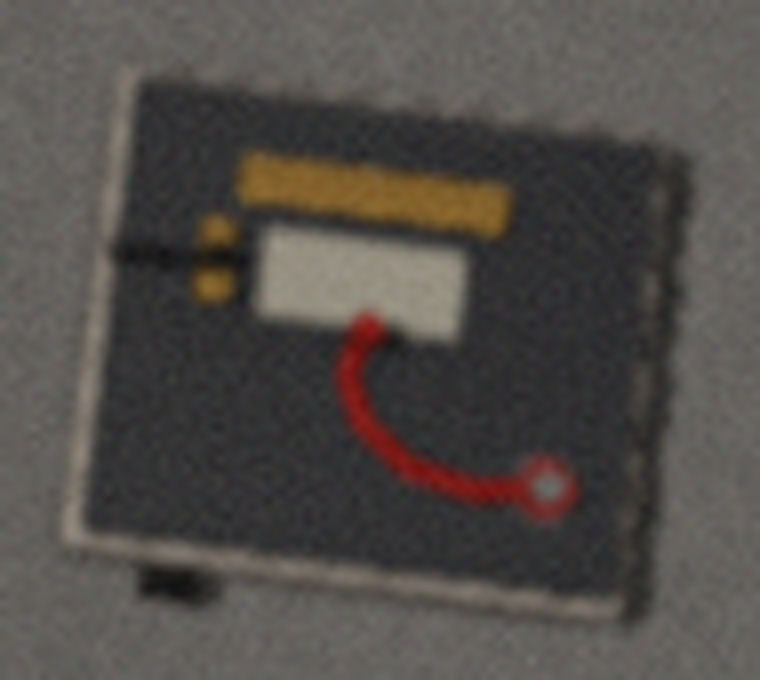

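View pics/t_tr.png

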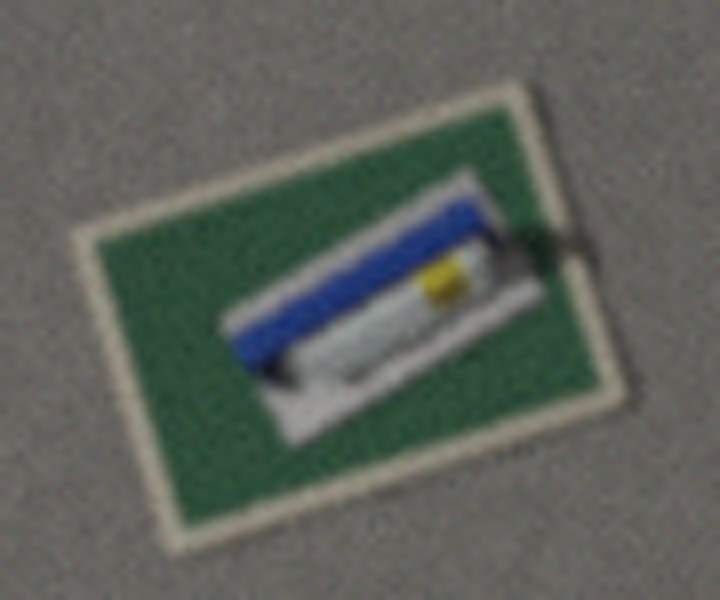

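View pics/s_st.png

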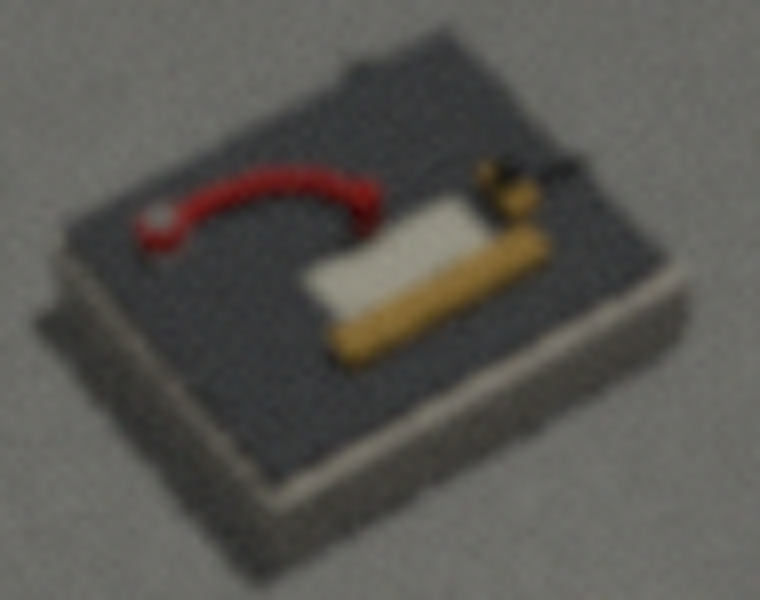

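View pics/s_tr.png

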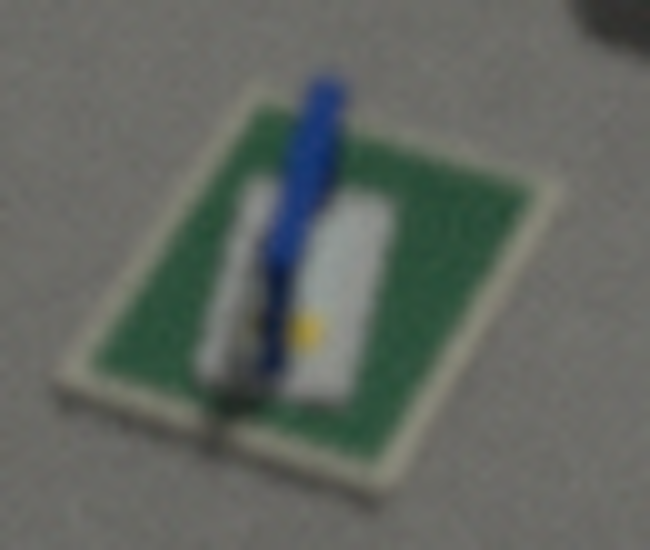

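The stage crop shows the edge lip with corners (243,155)–(510,186)–(506,235)–(240,205), and the stop at (215,258) left of the window. In the tray crop the blue bar runs from (245,357) to (478,215). Refining with colour masks and the known geometry.

```bash
python3 - <<'E'
from h import *
from scipy.optimize import least_squares
D={c:imaging.capture(c) for c in("top","scene")}
def box(c,lo,hi): # 8 corners
    return np.array([[x,y,z] for x in(lo[0],hi[0]) for y in(lo[1],hi[1]) for z in(lo[2],hi[2])])
def T(p,X):
    c,s=np.cos(p[2]),np.sin(p[2]); return X@np.array([[c,s,0],[-s,c,0],[0,0,1]])+[p[0],p[1],0]
def stats(u): return u
def maskof(d,f,roi):
    im=cv2.GaussianBlur(d["pixels"],(3,3),0).astype(int); b,g,r=im[...,0],im[...,1],im[...,2]
    m=f(b,g,r)
    o=np.zeros_like(m); x0,y0,x1,y1=roi; o[y0:y1,x0:x1]=m[y0:y1,x0:x1]; return o
blue=lambda b,g,r:(b-r)>45
brass=lambda b,g,r:(r-b)>40
S=4
def ren(d,p,boxes):
    im=np.zeros((420,560),np.uint8)
    big=np.zeros((420*S,560*S),np.uint8)
    for X in boxes:
        u=proj(d,T(p,X)); h=cv2.convexHull(((u+0.5)*S).astype(np.float32)); cv2.fillConvexPoly(big,np.round(h).astype(np.int32),255)
    return big
def fit(boxes,f,rois,p0,name,cams):
    M={c:maskof(D[c],f,rois[c]) for c in cams}
    for c in cams: print(name,c,M[c].sum(), end=' ')
    def cost(p,cams=cams):
        e=0
        for c in cams:
            x0,y0,x1,y1=rois[c]
            r=cv2.resize(ren(D[c],p,boxes)[y0*S:y1*S,x0*S:x1*S],(x1-x0,y1-y0),interpolation=cv2.INTER_AREA)/255.
            e+=np.abs(r-M[c][y0:y1,x0:x1]).sum()
        return e
    from scipy.optimize import minimize
    for cs in ([cams] + [[c] for c in cams]):
        best=minimize(cost,p0,args=(cs,),method="Nelder-Mead",options=dict(initial_simplex=np.array([p0]+[np.array(p0)+v for v in([.006,0,0],[0,.006,0],[0,0,.08])]),xatol=1e-5,fatol=.01))
        print(cs,np.round(best.x,4),round(best.fun,1))
bar=[box(0,(-.006,-.042,.050),(.006,.042,.062))]
fit(bar,blue,{"top":(180,200,230,240),"scene":(300,170,330,215)},[.582,.182,np.radians(31.6-0)],"bar",["top","scene"])
edge=[box(0,(.019,-.04,.047),(.031,.04,.0495))]
fit(edge,brass,{"top":(334,215,372,232),"scene":(205,238,242,264)},[.545,-.164,-.15],"edge",["top","scene"])
print("nose/pin/win")
# window corners
for c,pts in(("top",[(262,228),(468,250),(463,340),(255,318)]),):
    print(ray(D[c],np.array(pts)/8+[305,200],.04).round(4))
ed=np.array([(243,155),(510,186),(506,235),(240,205)])/8+[305,200]; print(ray(D["top"],ed,.0495).round(4))
pe=np.array([(238,347),(262,370),(495,230),(470,195)])/8+[160,185]; print(ray(D["top"],pe,.062).round(4))
pl=np.array([(222,325),(290,445),(545,290),(465,168)])/8+[160,185]; print(ray(D["top"],pl,.013).round(4))
st=np.array([(215,230),(212,290)])/8+[305,200];print("stop",ray(D["top"],st,.05))
st=np.array([(85,530),(625,598),(690,150),(140,80)])/8+[305,200];print("stage",ray(D["top"],st,.04))
E
```

```text
bar top 136 bar scene 73 ['top', 'scene'] [0.5858 0.181  0.5392] 128.0
['top'] [0.5872 0.1818 0.5192] 82.9
['scene'] [0.5824 0.1828 0.5723] 33.6
edge top 214 edge scene 188 ['top', 'scene'] [ 0.5445 -0.1649 -0.157 ] 106.9
['top'] [ 0.5452 -0.1652 -0.1563] 32.9
['scene'] [ 0.5437 -0.1653 -0.1611] 67.7
nose/pin/win
[[ 0.5606 -0.1371  0.04  ]
 [ 0.5524 -0.1987  0.04  ]
 [ 0.5253 -0.1958  0.04  ]
 [ 0.5333 -0.1339  0.04  ]]
[[ 0.5813 -0.1313  0.0495]
 [ 0.5701 -0.2108  0.0495]
 [ 0.5553 -0.2088  0.0495]
 [ 0.5662 -0.1298  0.0495]]
[[0.5655 0.2152 0.062 ]
 [0.5584 0.208  0.062 ]
 [0.5989 0.1391 0.062 ]
 [0.6097 0.1465 0.062 ]]
[[0.5803 0.2287 0.013 ]
 [0.5426 0.2075 0.013 ]
 [0.5889 0.1293 0.013 ]
 [0.6278 0.1539 0.013 ]]
stop [[ 0.55873819 -0.1219754   0.05      ]
 [ 0.5407116  -0.12036582  0.05      ]]
stage [[ 0.4711469  -0.08077784  0.04      ]
 [ 0.44733753 -0.23997168  0.04      ]
 [ 0.5813837  -0.26734054  0.04      ]
 [ 0.60668791 -0.10205228  0.04      ]]
```

```bash
cat >> h.py <<'E'
from scipy.spatial.transform import Rotation as Ro
def pose():
    s=status.sense(); q=np.array(s["eef_rot"]); R=Ro.from_quat(q[[1,2,3,0]]).as_matrix()
    return s,np.array(s["position"]),R
def to(target,yaw=None):
    """remaining in tool axes, jaw heading"""
    s,p,R=pose(); h=np.arctan2(R[1,0],R[0,0])
    print("t",round(s["time_s"],2),"p",p.round(4),"head",round(h,4),"tilt",np.degrees(np.arccos(-R[2,1])).round(2),"F",np.array(s["force"]).round(2),"gap",round(s["finger_gap"],4),"q6",s["joint_positions"][5].round(3),s["joint_positions"][0].round(3))
    print(" tool-slide needed",(R.T@(np.array(target)-p)).round(4))
    if yaw is not None: print(" tool-yaw needed",round(-((yaw-h+np.pi/2)%np.pi-np.pi/2),4), "mod pi")
E
python3 - <<'E'
from h import *
s,p,R=pose(); print(R.round(3)); to([.584,.18,.15],.55)
E
```

```text
[[ 0.398 -0.     0.917]
 [-0.917  0.     0.398]
 [-0.    -1.    -0.   ]]
t 1.6 p [ 0.2092 -0.4815  0.2087] head -1.1609 tilt 0.0 F [-0.28  0.15 -0.19] gap 0.0883 q6 -0.223 -1.384
 tool-slide needed [-0.4574  0.0587  0.6074]
 tool-yaw needed 1.4307 mod pi
```

send_rows(slide=[[-0.0229, 0.001, 0.0304], [-0.0229, 0.001, 0.0304], [-0.0229, 0.001, 0.0304], [-0.0229, 0.001, 0.0304], [-0.0229, 0.001, 0.0304], [-0.0229, 0.001, 0.0304], [-0.0229, 0.001, 0.0304], [-0.0229, 0.001, 0.0304]], yaw=[0, 0, 0, 0, 0, 0, 0, 0])

```text
time_s: 2.27
position: [0.3598, -0.2149, 0.2009]
eef_rot: [-0.591, 0.591, -0.388, 0.388]
force: [0.9, -0.6, -1.2]
finger_gap: 0.0883
```

send_rows(slide=[[-0.0229, 0.001, 0.0304], [-0.0229, 0.001, 0.0304], [-0.0229, 0.001, 0.0304], [-0.0229, 0.001, 0.0304], [-0.0229, 0.001, 0.0304], [-0.0229, 0.001, 0.0304], [-0.0229, 0.001, 0.0304], [-0.0229, 0.001, 0.0304]], yaw=[0, 0, 0, 0, 0, 0, 0, 0])

```text
time_s: 2.93
position: [0.5099, 0.0503, 0.1928]
eef_rot: [0.591, -0.591, 0.388, -0.388]
force: [0.5, -1.0, 0.4]
finger_gap: 0.0881
```

send_rows(slide=[[0, 0, 0], [0, 0, 0], [0, 0, 0], [0, 0, 0], [0, 0, 0], [0, 0, 0], [0, 0, 0], [0, 0, 0]], yaw=[-0.122, -0.122, -0.122, -0.122, -0.122, -0.122, -0.122, -0.122])

```text
time_s: 3.6
position: [0.5093, 0.0483, 0.1927]
eef_rot: [0.704, -0.704, 0.063, -0.063]
force: [-0.6, 0.0, -1.0]
finger_gap: 0.0877
```

send_rows(slide=[[0, 0, 0], [0, 0, 0], [0, 0, 0], [0, 0, 0], [0, 0, 0], [0, 0, 0]], yaw=[-0.122, -0.122, -0.122, -0.122, -0.122, -0.122])

```text
time_s: 4.1
position: [0.5093, 0.0483, 0.1928]
eef_rot: [-0.68, 0.68, 0.193, -0.193]
force: [1.0, -0.2, 0.5]
finger_gap: 0.0883
```

```bash
python3 - <<'E'
from h import *
to([.584,.18,.12],.55)
E
```

```text
t 4.1 p [0.5093 0.0483 0.1928] head 0.5531 tilt 0.0 F [ 1.03 -0.17  0.5 ] gap 0.0883 q6 -0.688 -0.135
 tool-slide needed [0.1327 0.0728 0.0728]
 tool-yaw needed 0.0031 mod pi
```

send_rows(slide=[[0.0265, 0.0146, 0.0146], [0.0265, 0.0146, 0.0146], [0.0265, 0.0146, 0.0146], [0.0265, 0.0146, 0.0146], [0.0265, 0.0146, 0.0146], [0, 0, 0], [0, 0, 0]], yaw=[0, 0, 0, 0, 0, 0, 0])

```text
time_s: 4.68
position: [0.5842, 0.1804, 0.1185]
eef_rot: [0.681, -0.681, -0.191, 0.192]
force: [-0.2, 0.5, 0.7]
finger_gap: 0.0878
```

```bash
python3 - <<'E'
from h import *
to([.584,.18,.038],.55)
for c in("top","scene"):
    d=imaging.capture(c)
    x,y=(150,170) if c=="top" else (270,110)
    crop(d,x,y,110,110,6,f"pics/{c}1.png")
    for r in imaging.place_of("carrier_bar",c)[:2]: print(c,r["conf"],np.array(d["R"]).T@(np.array(r["at"])-d["t"]))
E
```

```text
t 4.68 p [0.5842 0.1804 0.1185] head 0.5488 tilt 0.12 F [-0.22  0.47  0.69] gap 0.0878 q6 -0.441 0.108
 tool-slide needed [-0.0002  0.0805 -0.0003]
 tool-yaw needed -0.0012 mod pi
top 0.6 [0.58368759 0.18628257 0.05790207]
scene 0.95 [0.5854276  0.18223405 0.06045212]
scene 0.67 [ 0.57603688 -0.40155666  0.00566792]
```

View pics/scene1.png

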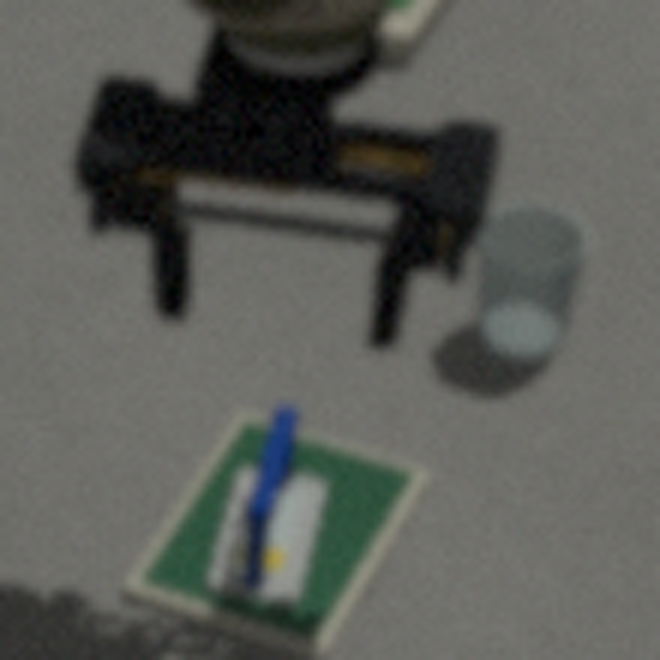

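View pics/top1.png

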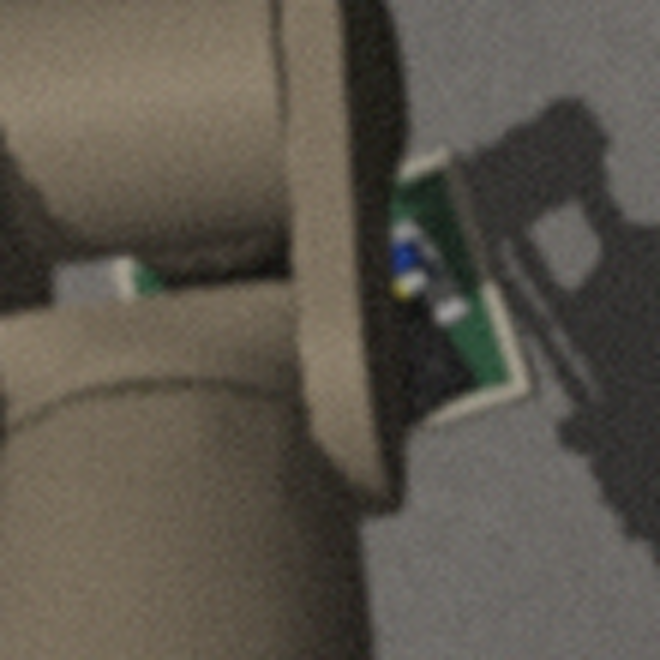

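The scene view shows the open fingers straddling the bar: tips at about (170,310) and (385,340) in the crop, bar at (275,450). The path down is clear, so I'm descending.

send_rows(slide=[[0, 0.02, 0], [0, 0.02, 0], [0, 0.02, 0], [0, 0.01, 0], [0, 0.01, 0], [0, 0, 0], [0, 0, 0]], yaw=[0, 0, 0, 0, 0, 0, 0])

```text
time_s: 5.47
position: [0.5848, 0.1794, 0.0404]
eef_rot: [-0.681, 0.681, 0.191, -0.191]
force: [-0.3, -0.0, -0.2]
finger_gap: 0.0883
```

```bash
python3 - <<'E'
from h import *
to([.584,.18,.038],.55)
E
```

```text
t 5.47 p [0.5848 0.1794 0.0404] head 0.5467 tilt 0.04 F [-0.35 -0.04 -0.19] gap 0.0883 q6 -0.44 0.106
 tool-slide needed [-0.0004  0.0024  0.001 ]
 tool-yaw needed -0.0033 mod pi
```

send_rows(slide=[[0, 0.002, 0], [0, 0, 0], [0, 0, 0], [0, 0, 0], [0, 0, 0], [0, 0, 0], [0, 0, 0], [0, 0, 0]], yaw=[0, 0, 0, 0, 0, 0, 0, 0], grip=0.0, grip_force=15)

```text
time_s: 6.13
position: [0.5845, 0.1796, 0.0378]
eef_rot: [0.681, -0.681, -0.191, 0.191]
force: [-0.1, 0.1, -0.1]
finger_gap: 0.0366
```

send_rows(slide=[[0, 0, 0], [0, 0, 0], [0, 0, 0], [0, 0, 0], [0, 0, 0], [0, 0, 0]], yaw=[0, 0, 0, 0, 0, 0], grip=0.0, grip_force=60)

```text
time_s: 6.63
position: [0.5845, 0.1796, 0.0377]
eef_rot: [0.681, -0.681, -0.191, 0.191]
force: [-0.1, 0.5, -0.6]
finger_gap: 0.0004
```

```bash
python3 - <<'E'
from h import *
to([.584,.18,.16],-.15)
E
```

```text
t 6.63 p [0.5845 0.1796 0.0377] head 0.547 tilt 0.0 F [-0.06  0.54 -0.57] gap 0.0004 q6 -0.44 0.107
 tool-slide needed [-0.0002 -0.1223  0.0006]
 tool-yaw needed 0.697 mod pi
```

The fingers closed fully (gap 0.4 mm), so the bar isn't between them. Looking.

```bash
python3 - <<'E'
from h import *
for c in("top","scene"):
    d=imaging.capture(c)
    x,y=(150,170) if c=="top" else (270,130)
    crop(d,x,y,100,100,6,f"pics/{c}2.png")
    for r in imaging.place_of("carrier_bar",c)[:2]: print(c,r["conf"],np.array(d["R"]).T@(np.array(r["at"])-d["t"]))
    print(proj(d,[[.5845,.1796,.0377],[.5845,.1796,.057]]))
E
```

```text
[[206.27827614 221.81090012]
 [205.12525248 220.46289627]]
scene 0.56 [0.58292841 0.18226854 0.05711104]
[[314.3489704  192.6608885 ]
 [314.65923815 187.89678035]]
```

View pics/scene2.png

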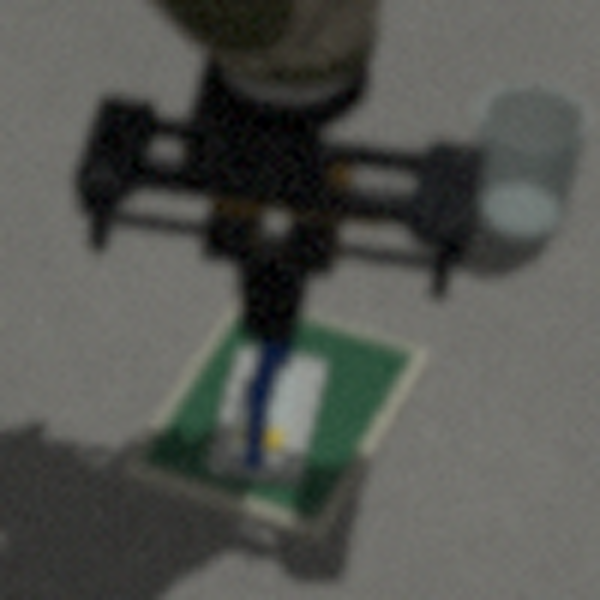

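View pics/top2.png

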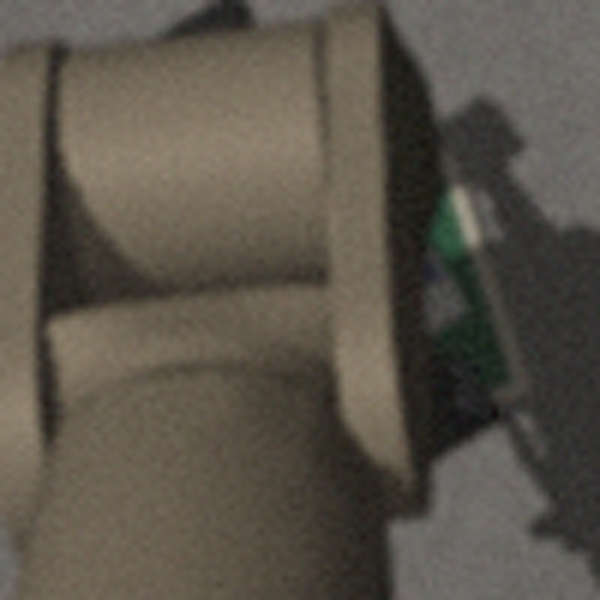

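```bash
python3 - <<'E'
from h import *
d=imaging.capture("scene")
p=np.array([.5842,.1804,.1205]);v=np.array([np.cos(.549),np.sin(.549),0])
print("open tips",proj(d,[p-.05*v,p,p+.05*v]),"for +25mm",proj(d,[p-.05*v+[0,0,.025],p+.05*v+[0,0,.025]]))
c=np.array([.584,.181,0]);a=np.array([-np.sin(.55),np.cos(.55),0])*.042
print("bar ends",proj(d,[c+a+[0,0,.062],c-a+[0,0,.062],c-a+[0,0,.05]]))
p=np.array([.2091,-.4815,.2085]);v=np.array([.398,-.917,0])
print("start tips",proj(d,[p-.05*v,p+.05*v]))
crop(d,290,160,50,60,10,"pics/s3.png")
E
```

```text
open tips [[298.84151322 169.0851947 ]
 [315.81160453 171.47711291]
 [332.90376474 173.90524798]] for +25mm [[299.07975097 162.44476337]
 [333.52341251 167.26378532]]
bar ends [[317.15414955 177.25188424]
 [312.59927795 195.77987008]
 [312.4118554  198.77023312]]
start tips [[ 49.98968431 190.28777005]
 [ 26.79728238 215.53829357]]
```

View pics/s3.png

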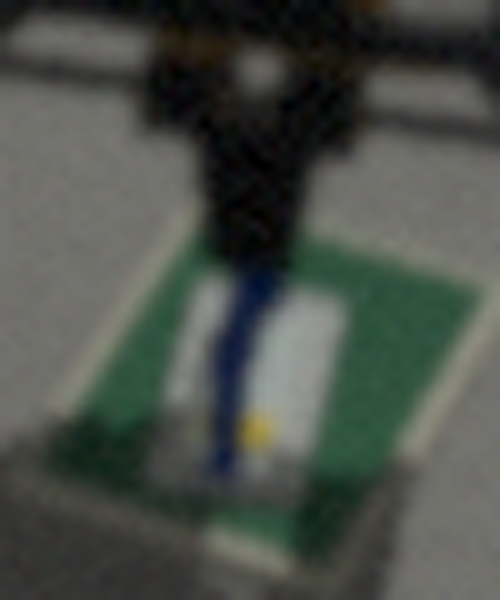

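Measured against the projection, the tips sit about 25 mm higher in the picture than the reported TCP. They are at (316,186), while the reported TCP projects to (314,193), so they closed just above the bar. I'll reopen, go lower in small steps and watch force and picture.

send_rows(slide=[[0, 0, 0], [0, 0, 0], [0, 0, 0], [0, 0, 0], [0, 0, 0], [0, 0, 0], [0, 0, 0], [0, 0, 0]], yaw=[0, 0, 0, 0, 0, 0, 0, 0], grip=0.088, grip_force=15)

```text
time_s: 7.55
position: [0.5845, 0.1796, 0.0378]
eef_rot: [-0.681, 0.681, 0.191, -0.191]
force: [-0.2, -1.0, 0.3]
finger_gap: 0.0519
```

send_rows(slide=[[0, 0, 0], [0, 0, 0], [0, 0, 0], [0, 0.004, 0], [0, 0.004, 0], [0, 0.004, 0], [0, 0, 0]], yaw=[0, 0, 0, 0, 0, 0, 0])

```text
time_s: 8.13
position: [0.5839, 0.1795, 0.0245]
eef_rot: [0.681, -0.681, -0.19, 0.192]
force: [0.7, -0.4, -0.2]
finger_gap: 0.0876
```

```bash
python3 - <<'E'
from h import *
to([.584,.18,.018],.55)
d=imaging.capture("scene")
crop(d,275,140,75,75,8,"pics/s4.png")
s,p,R=pose()
print(proj(d,[p-.05*R[:,0],p+.05*R[:,0]]))
E
```

```text
t 8.13 p [0.5839 0.1795 0.0245] head 0.547 tilt 0.11 F [ 0.68 -0.41 -0.24] gap 0.0876 q6 -0.44 0.107
 tool-slide needed [0.0004 0.0065 0.0004]
 tool-yaw needed -0.003 mod pi
[[297.77176761 193.27148935]
 [330.43150498 198.15452972]]
```

View pics/s4.png

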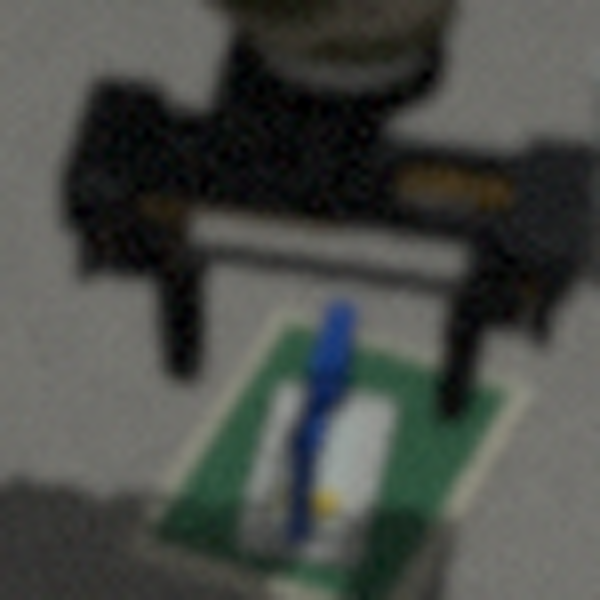

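Tips at (298,187) and (332,192) straddle the bar. That is again about 6 px above the projection, so the offset is consistent. Going down 8 mm more, then closing gently.

send_rows(slide=[[0, 0.003, 0], [0, 0.003, 0], [0, 0.002, 0], [0, 0, 0], [0, 0, 0], [0, 0, 0], [0, 0, 0], [0, 0, 0]], yaw=[0, 0, 0, 0, 0, 0, 0, 0], grip=0.0, grip_force=15)

```text
time_s: 8.85
position: [0.5846, 0.1796, 0.0179]
eef_rot: [-0.681, 0.681, 0.191, -0.191]
force: [0.0, -0.2, -0.9]
finger_gap: 0.0368
```

send_rows(slide=[[0, 0, 0], [0, 0, 0], [0, 0, 0], [0, 0, 0], [0, 0, 0], [0, 0, 0]], yaw=[0, 0, 0, 0, 0, 0])

```text
time_s: 9.35
position: [0.5845, 0.1796, 0.0177]
eef_rot: [0.681, -0.681, -0.191, 0.191]
force: [-0.4, 0.6, 0.4]
finger_gap: 0.0116
```

```bash
python3 - <<'E'
from h import *
to([.584,.18,.018],.55)
d=imaging.capture("scene")
crop(d,275,140,75,75,8,"pics/s5.png")
E
```

```text
t 9.35 p [0.5845 0.1796 0.0177] head 0.547 tilt 0.0 F [-0.45  0.63  0.38] gap 0.0116 q6 -0.44 0.107
 tool-slide needed [-0.0002 -0.0003  0.0006]
 tool-yaw needed -0.003 mod pi
```

View pics/s5.png

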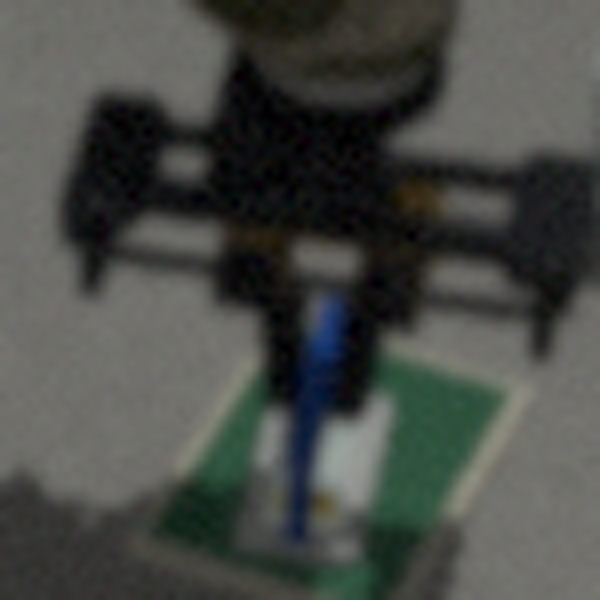

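The grip holds: gap 11.6 mm on the 12 mm bar, and the picture shows the fingers around it. The height offset is now calibrated by contact, with carrier underside = reported z − 0.0097. Firming the grip, lifting and turning.

send_rows(slide=[[0, 0, 0], [0, 0, 0], [0, 0, 0], [0, -0.005, 0], [0, -0.02, 0], [0, -0.03, 0], [0, -0.03, 0], [0, -0.02, 0]], yaw=[0, 0, 0, 0, 0, 0, 0, 0], grip=0.0, grip_force=60)

```text
time_s: 10.07
position: [0.5851, 0.1797, 0.1259]
eef_rot: [-0.681, 0.681, 0.192, -0.19]
force: [-0.3, -1.0, -1.5]
finger_gap: 0.0117
```

send_rows(slide=[[0, 0, 0], [0, 0, 0], [0, 0, 0], [0, 0, 0], [0, 0, 0], [0, 0, 0], [0, 0, 0]], yaw=[0.1, 0.1, 0.1, 0.1, 0.1, 0.1, 0.1])

```text
time_s: 10.65
position: [0.5844, 0.1796, 0.123]
eef_rot: [-0.705, 0.705, -0.056, 0.056]
force: [-0.1, -0.6, -0.9]
finger_gap: 0.0116
```

```bash
cat >> h.py <<'E'
O=np.array([.5445,-.165]);HY=-.15
HX=np.array([np.cos(HY),np.sin(HY)]);HYv=np.array([-np.sin(HY),np.cos(HY)])
def hp(x,y,zbot): # holder mm x,y of tcp ; height mm of carrier underside over stage -> reported tcp
    q=O+HX*x/1e3+HYv*y/1e3; return [q[0],q[1],.04+zbot/1e3+.0097]
def hn():
    s,p,R=pose(); v=p[:2]-O; h=np.arctan2(R[1,0],R[0,0])
    print("t",round(s["time_s"],2),"holder mm",(v@HX*1e3).round(2),(v@HYv*1e3).round(2),"zbot",((p[2]-.0497)*1e3).round(2),"dhead",round(h-HY,4),"F holder",np.r_[np.array(s["force"])[:2]@HX,np.array(s["force"])[:2]@HYv,s["force"][2]].round(2),"gap",round(s["finger_gap"],4))
E
python3 - <<'E'
from h import *
to(hp(18,-22,50),HY)
d=imaging.capture("scene")
crop(d,275,120,90,90,7,"pics/s6.png")
E
```

```text
t 10.65 p [0.5844 0.1796 0.123 ] head -0.1579 tilt 0.0 F [-0.11 -0.56 -0.88] gap 0.0116 q6 0.265 0.107
 tool-slide needed [ 0.033   0.0233 -0.3684]
 tool-yaw needed -0.0079 mod pi
```

View pics/s6.png

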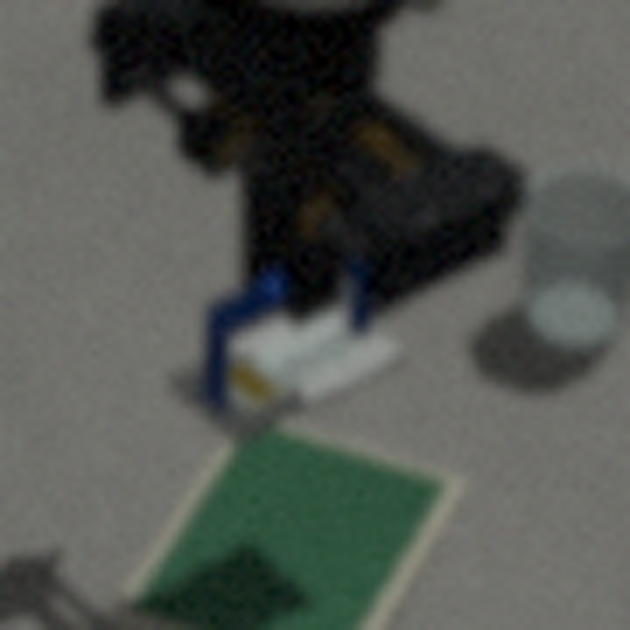

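The carrier hangs level from the fingers at crop (290,330). Moving over to the stage.

send_rows(slide=[[0.0033, 0, -0.036], [0.0033, 0, -0.036], [0.0033, 0, -0.036], [0.0033, 0, -0.036], [0.0033, 0, -0.036], [0.0033, 0, -0.036], [0.0033, 0, -0.036], [0.0033, 0, -0.036]], yaw=[0, 0, 0, 0, 0, 0, 0, 0])

```text
time_s: 11.37
position: [0.5663, -0.1108, 0.1231]
eef_rot: [-0.705, 0.705, -0.053, 0.053]
force: [1.2, -0.1, -0.5]
finger_gap: 0.0114
```

send_rows(slide=[[0.0033, 0, -0.036], [0.0033, 0, -0.036], [0, 0.007, -0.008], [0, 0.008, 0], [0, 0.008, 0], [0, 0, 0], [0, 0, 0]], yaw=[0, 0, 0, -0.008, 0, 0, 0])

```text
time_s: 11.95
position: [0.561, -0.1874, 0.0992]
eef_rot: [0.706, -0.705, 0.051, -0.05]
force: [-0.0, -0.4, -0.5]
finger_gap: 0.0115
```

```bash
python3 - <<'E'
from h import *
hn();to(hp(18,-22,20),HY)
d=imaging.capture("scene")
crop(d,160,175,110,110,6,"pics/s7.png")
d=imaging.capture("top")
crop(d,300,170,110,110,6,"pics/t7.png")
E
```

```text
t 11.95 holder mm 19.67 -19.73 zbot 49.49 dhead 0.0073 F holder [ 0.04 -0.36 -0.55] gap 0.0115
t 11.95 p [ 0.561  -0.1874  0.0992] head -0.1427 tilt 0.09 F [-0.01 -0.36 -0.55] gap 0.0115 q6 -0.378 -0.52
 tool-slide needed [-0.0016  0.0295 -0.0023]
 tool-yaw needed 0.0073 mod pi
```

View pics/s7.png

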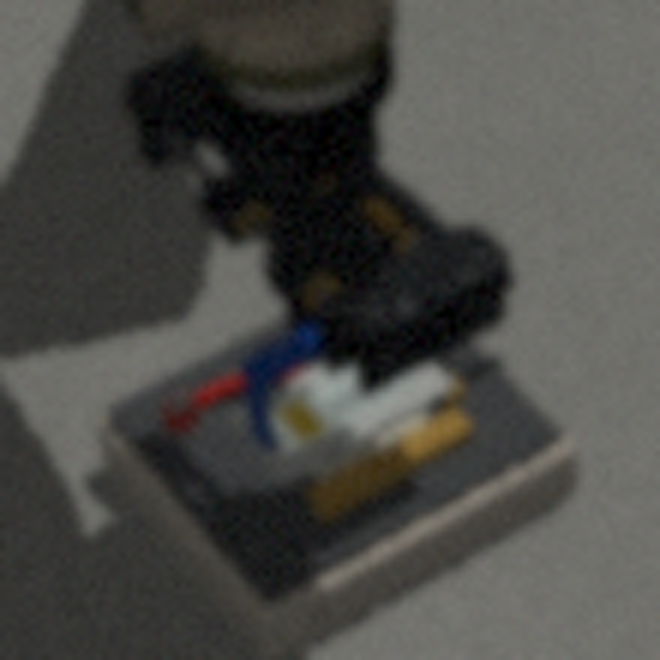

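View pics/t7.png

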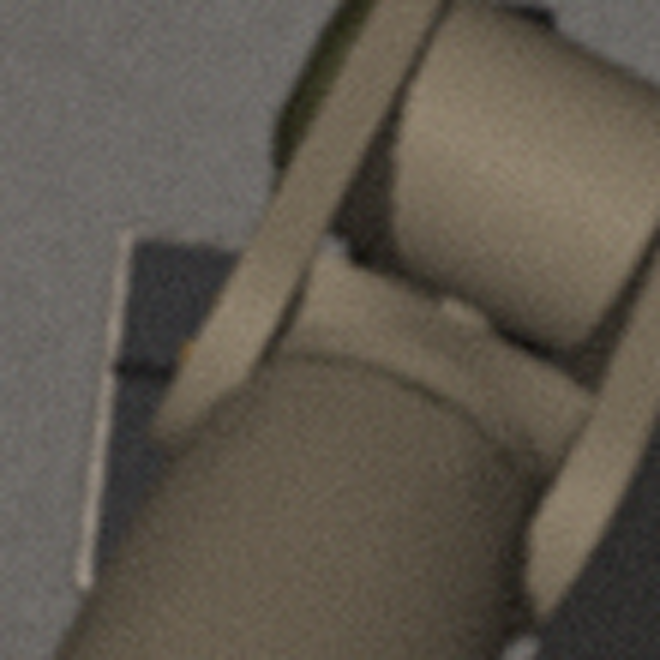

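Only the scene camera sees it: carrier at crop (350,400), edge behind and below at (390,470). Overlaying the predicted outlines to find the carrier's offset in the grip.

```bash
cat >> h.py <<'E'
def carr(off=(0,0,0),dyaw=0):
    """corner sets of carrier in world, from reported pose"""
    s,p,R=pose(); h=np.arctan2(R[1,0],R[0,0])+dyaw
    M=np.array([[np.cos(h),-np.sin(h),0],[np.sin(h),np.cos(h),0],[0,0,1]])
    b=p+[0,0,-.0097]+M@np.array(off)
    f=lambda X:np.array(X)@M.T+b
    return dict(pt=f([[-.023,-.045,.005],[.023,-.045,.005],[.023,.045,.005],[-.023,.045,.005]]),
     bt=f([[-.006,-.042,.054],[.006,-.042,.054],[.006,.042,.054],[-.006,.042,.054]]),
     post=f([[0,-.042,.042],[0,-.042,.005]]))
def hold(P):
    P=np.array(P)/1e3; return np.c_[O+P[:,:1]*HX+P[:,1:2]*HYv, .04+P[:,2]]
def overlay(d,x0,y0,w,h,f,name,off=(0,0,0),dyaw=0,carrier=True):
    im=cv2.resize(d["pixels"][y0:y0+h,x0:x0+w],None,fx=f,fy=f,interpolation=cv2.INTER_CUBIC)
    im=cv2.convertScaleAbs(im,alpha=1.5)
    def poly(X,col,cl=True):
        u=(proj(d,X)+.5-[x0,y0])*f-.5
        cv2.polylines(im,[np.round(u).astype(np.int32)],cl,col,1,cv2.LINE_AA)
    if carrier:
        c=carr(off,dyaw); poly(c["pt"],(255,255,0)); poly(c["bt"],(255,0,255)); poly(c["post"],(255,0,255),False)
    poly(hold([[19,-40,9.5],[31,-40,9.5],[31,40,9.5],[19,40,9.5]]),(0,255,0))
    poly(hold([[-12,34,10],[12,34,10],[12,44,10],[-12,44,10]]),(0,255,0))
    cv2.imwrite(name,im)
E
python3 - <<'E'
from h import *
d=imaging.capture("scene")
overlay(d,190,205,60,60,12,"pics/s8.png")
E
```

```text
(no output)
```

View pics/s8.png

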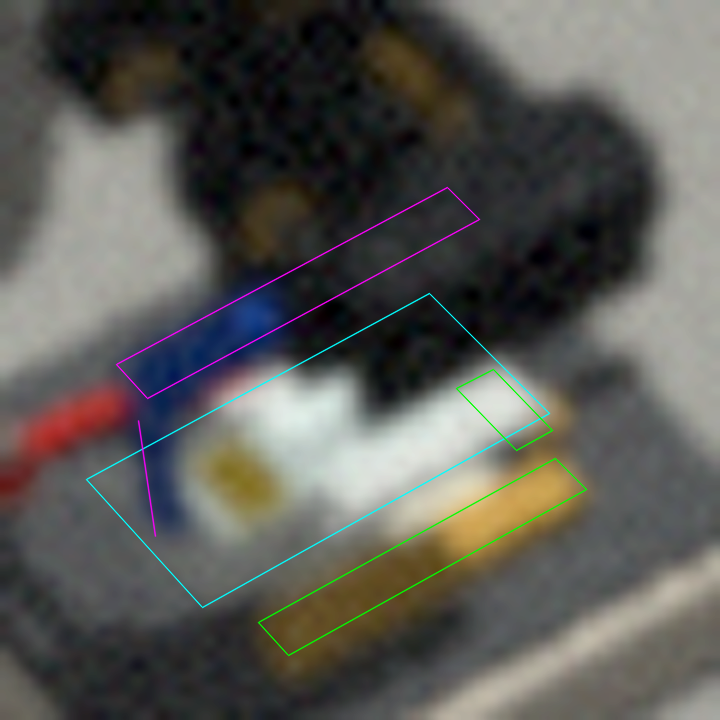

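Prediction and picture agree to about 1 px (3–4 mm): post base at (175,525) against the predicted (155,535). Edge and stop outlines match the image. That's enough margin, so I'm lowering to 13 mm above the stage, above the lip and within the nose's height.

send_rows(slide=[[0, 0.01, 0], [0, 0.01, 0], [0, 0.008, 0], [0, 0.005, 0], [0, 0.003, 0], [0, 0, 0], [0, 0, 0], [0, 0, 0]], yaw=[0.007, 0, 0, 0, 0, 0, 0, 0])

```text
time_s: 12.77
position: [0.5613, -0.1893, 0.0641]
eef_rot: [-0.705, 0.705, -0.053, 0.054]
force: [-0.4, 1.2, -0.7]
finger_gap: 0.0111
```

```bash
python3 - <<'E'
from h import *
hn();to(hp(18,-20,13),HY)
d=imaging.capture("scene")
overlay(d,190,205,60,60,12,"pics/s9.png")
E
```

```text
t 12.77 holder mm 20.2 -21.51 zbot 14.38 dhead -0.002 F holder [-0.57  1.14 -0.74] gap 0.0111
t 12.77 p [ 0.5613 -0.1893  0.0641] head -0.152 tilt 0.04 F [-0.39  1.21 -0.74] gap 0.0111 q6 -0.371 -0.523
 tool-slide needed [-0.0022  0.0014  0.0015]
 tool-yaw needed -0.002 mod pi
```

View pics/s9.png

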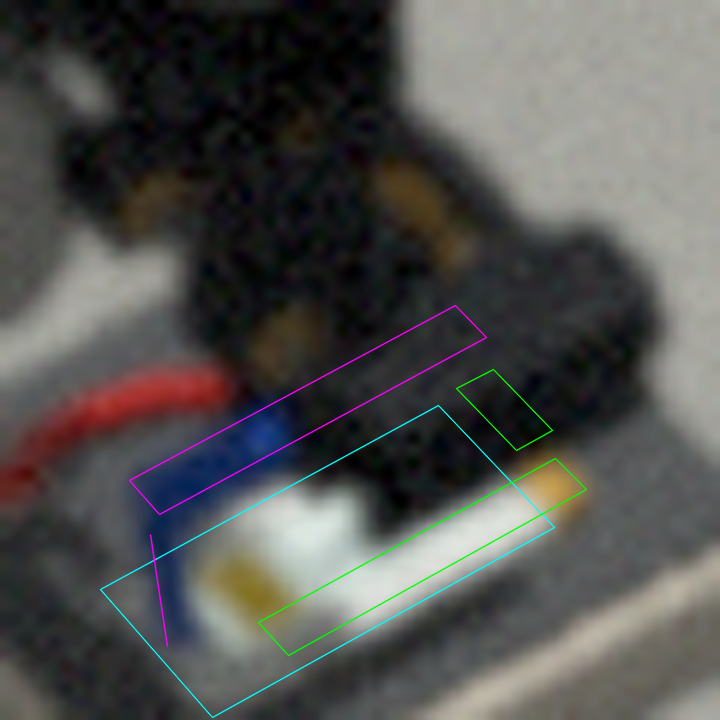

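The post reads about 13 crop px right of prediction, so the carrier sits about 3.5 mm further +y than the TCP. Now pressing −x gently to find the nose.

send_rows(slide=[[-0.002, 0.0005, 0], [-0.002, 0.0005, 0], [-0.002, 0, 0], [-0.001, 0, 0], [-0.001, 0, 0], [0, 0, 0], [0, 0, 0]], yaw=[0, 0, 0, 0, 0, 0, 0])

```text
time_s: 13.4
position: [0.5531, -0.188, 0.0628]
eef_rot: [-0.705, 0.705, -0.054, 0.054]
force: [1.5, 0.5, -1.4]
finger_gap: 0.0112
```

```bash
python3 -c "
from h import *
hn()"
```

```text
t 13.4 holder mm 11.97 -21.41 zbot 13.08 dhead -0.002 F holder [ 1.4   0.76 -1.4 ] gap 0.0112
```

send_rows(slide=[[-0.002, 0, 0], [-0.002, 0, 0], [-0.002, 0, 0], [0, 0, 0], [0, 0, 0]], yaw=[0, 0, 0, 0, 0])

```text
time_s: 13.82
position: [0.5476, -0.187, 0.063]
eef_rot: [-0.705, 0.705, -0.053, 0.054]
force: [4.1, 1.2, -0.8]
finger_gap: 0.0113
```

```bash
python3 -c "
from h import *
hn()"
```

```text
t 13.82 holder mm 6.34 -21.3 zbot 13.3 dhead -0.0021 F holder [ 3.92  1.78 -0.79] gap 0.0113
```

send_rows(slide=[[-0.002, 0, 0], [-0.002, 0, 0], [-0.002, 0, 0], [0, 0, 0], [0, 0, 0]], yaw=[0, 0, 0, 0, 0])

```text
time_s: 14.23
position: [0.5419, -0.1861, 0.063]
eef_rot: [-0.705, 0.705, -0.053, 0.054]
force: [6.6, 1.6, -1.8]
finger_gap: 0.0114
```

```bash
python3 -c "
from h import *
hn()
d=imaging.capture('scene')
overlay(d,190,205,60,60,12,'pics/s10.png')"
```

```text
t 14.23 holder mm 0.63 -21.29 zbot 13.32 dhead -0.0023 F holder [ 6.26  2.56 -1.83] gap 0.0114
```

View pics/s10.png

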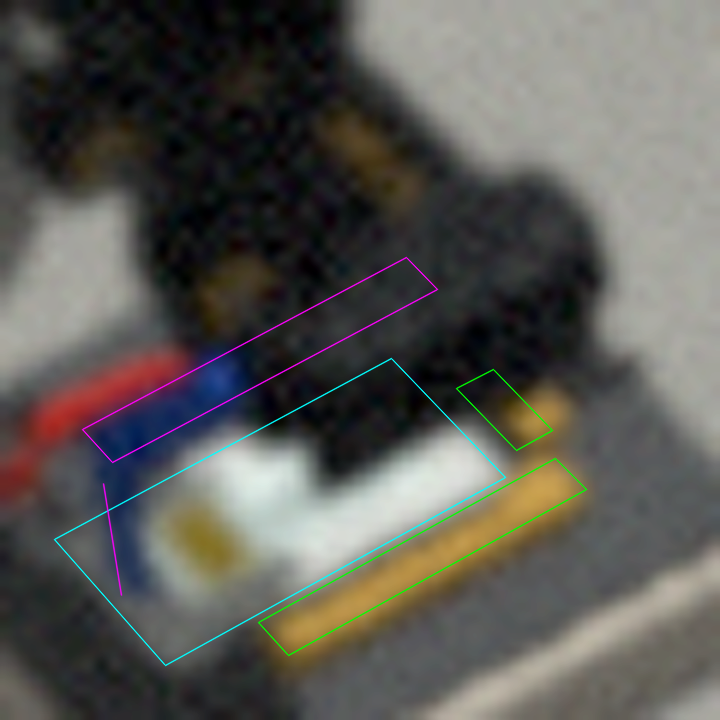

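The force rises smoothly, 6.3 N at x≈0.6 mm, which matches the spring data. The carrier's near side at about (500,470) stays clear of the lip. Pressing on to x≈−9.

send_rows(slide=[[-0.002, 0, 0], [-0.002, 0, 0], [-0.002, 0, 0], [-0.002, 0, 0], [-0.002, 0, 0], [0, 0, 0], [0, 0, 0], [0, 0, 0]], yaw=[0, 0, 0, 0, 0, 0, 0, 0])

```text
time_s: 14.95
position: [0.5327, -0.1847, 0.0633]
eef_rot: [-0.705, 0.705, -0.053, 0.055]
force: [8.1, 2.1, -1.0]
finger_gap: 0.0115
```

```bash
python3 -c "
from h import *
hn()
d=imaging.capture('scene')
overlay(d,190,205,60,60,12,'pics/s11.png')"
```

```text
t 14.95 holder mm -8.76 -21.26 zbot 13.56 dhead -0.0027 F holder [ 7.69  3.28 -0.98] gap 0.0115
```

View pics/s11.png

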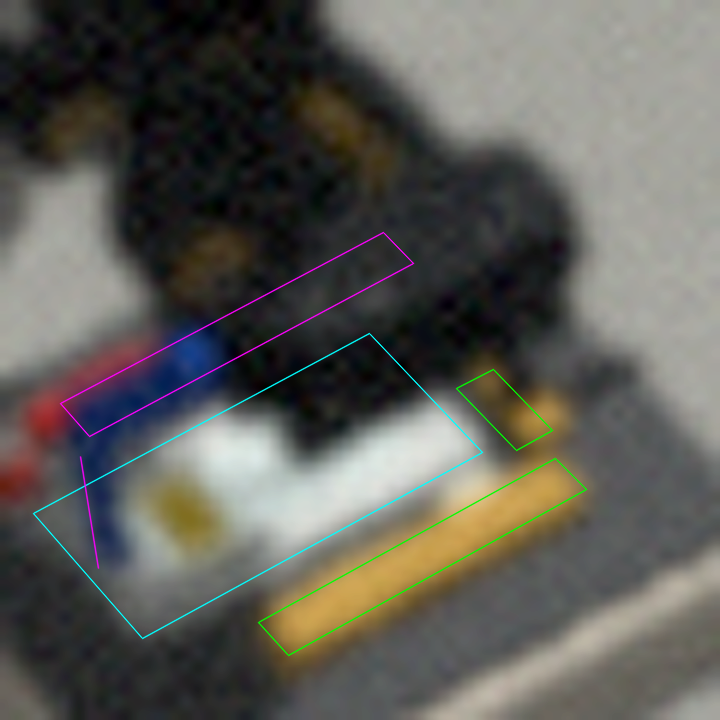

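F = 7.7 N, so the arm is about 0.31 rad back, and there is a clear strip between plate and lip. Lowering.

send_rows(slide=[[0, 0.003, 0], [0, 0.003, 0], [0, 0.002, 0], [0, 0.002, 0], [0, 0.001, 0], [0, 0, 0], [0, 0, 0]], yaw=[0, 0, 0, 0, 0, 0, 0])

```text
time_s: 15.58
position: [0.5326, -0.1853, 0.0525]
eef_rot: [-0.705, 0.706, -0.053, 0.055]
force: [8.0, 0.3, 0.3]
finger_gap: 0.0111
```

```bash
python3 -c "
from h import *
hn()"
```

```text
t 15.58 holder mm -8.68 -21.86 zbot 2.78 dhead -0.0024 F holder [7.85 1.48 0.32] gap 0.0111
```

send_rows(slide=[[0, 0.0005, 0], [0, 0.0005, 0], [0, 0.0005, 0], [0, 0, 0], [0, 0, 0]], yaw=[0, 0, 0, 0, 0])

```text
time_s: 16.0
position: [0.5327, -0.1854, 0.0511]
eef_rot: [-0.704, 0.706, -0.052, 0.055]
force: [7.2, -0.7, 2.0]
finger_gap: 0.0116
```

```bash
python3 -c "
from h import *
hn()"
```

```text
t 16.0 holder mm -8.57 -21.93 zbot 1.45 dhead -0.0024 F holder [7.25 0.34 1.97] gap 0.0116
```

send_rows(slide=[[0, 0.0005, 0], [0, 0.0003, 0], [0, 0, 0], [0, 0, 0], [0, 0, 0]], yaw=[0, 0, 0, 0, 0])

```text
time_s: 16.42
position: [0.5327, -0.1854, 0.0504]
eef_rot: [-0.704, 0.706, -0.052, 0.055]
force: [7.0, -0.8, 1.2]
finger_gap: 0.0114
```

```bash
python3 -c "
from h import *
hn()"
```

```text
t 16.42 holder mm -8.57 -21.97 zbot 0.68 dhead -0.0024 F holder [7.02 0.2  1.22] gap 0.0114
```

send_rows(slide=[[0, 0.0005, 0], [0, 0.0003, 0], [0, 0, 0], [0, 0, 0], [0, 0, 0]], yaw=[0, 0, 0, 0, 0])

```text
time_s: 16.83
position: [0.533, -0.1854, 0.05]
eef_rot: [-0.704, 0.706, -0.052, 0.055]
force: [6.7, -0.1, 4.7]
finger_gap: 0.0113
```

```bash
python3 -c "
from h import *
hn()
d=imaging.capture('scene')
overlay(d,190,205,60,60,12,'pics/s12.png')"
```

```text
t 16.83 holder mm -8.33 -21.9 zbot 0.31 dhead -0.0024 F holder [6.68 0.9  4.74] gap 0.0113
```

View pics/s12.png

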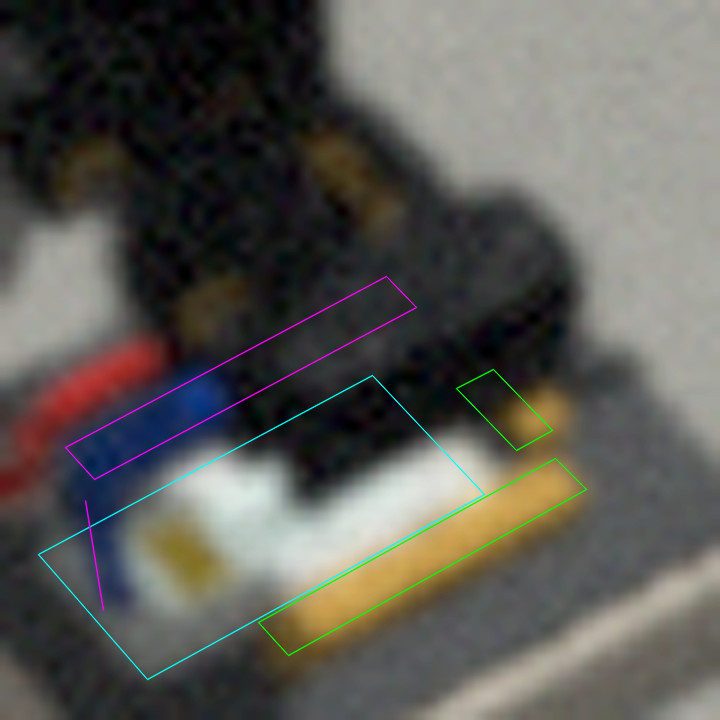

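The carrier is flat on the stage (0.3 mm, Fz 4.7 N), end stop still ahead at (545,410). Sliding +x under the lip and feeling for the edge.

send_rows(slide=[[0.001, 0, 0], [0.001, 0, 0], [0.001, 0, 0], [0.001, 0, 0], [0.001, 0, 0], [0, 0, 0], [0, 0, 0]], yaw=[0, 0, 0, 0, 0, 0, 0])

```text
time_s: 17.47
position: [0.5366, -0.1862, 0.0495]
eef_rot: [-0.704, 0.706, -0.053, 0.054]
force: [1.4, -1.9, 6.4]
finger_gap: 0.0111
```

```bash
python3 -c "
from h import *
hn()"
```

```text
t 17.47 holder mm -4.61 -22.17 zbot -0.17 dhead -0.0018 F holder [ 1.67 -1.63  6.38] gap 0.0111
```

send_rows(slide=[[0.0005, 0, 0], [0.0005, 0, 0], [0.0005, 0, 0], [0, 0, 0], [0, 0, 0]], yaw=[0, 0, 0, 0, 0])

```text
time_s: 17.88
position: [0.5379, -0.1864, 0.0495]
eef_rot: [-0.705, 0.706, -0.053, 0.054]
force: [1.1, -2.7, 7.2]
finger_gap: 0.0111
```

```bash
python3 -c "
from h import *
hn()"
```

```text
t 17.88 holder mm -3.31 -22.16 zbot -0.22 dhead -0.0017 F holder [ 1.48 -2.5   7.18] gap 0.0111
```

send_rows(slide=[[0.0005, -0.0002, 0], [0.0005, -0.0002, 0], [0.0005, 0, 0], [0, 0, 0], [0, 0, 0]], yaw=[0, 0, 0, 0, 0])

```text
time_s: 18.3
position: [0.5395, -0.1865, 0.0495]
eef_rot: [-0.705, 0.706, -0.053, 0.054]
force: [2.2, -3.7, 6.7]
finger_gap: 0.0114
```

```bash
python3 -c "
from h import *
hn()"
```

```text
t 18.3 holder mm -1.77 -22.0 zbot -0.16 dhead -0.0018 F holder [ 2.73 -3.37  6.66] gap 0.0114
```

send_rows(slide=[[0.0005, 0, 0], [0.0005, 0, 0], [0, 0, 0], [0, 0, 0]], yaw=[0, 0, 0, 0])

```text
time_s: 18.63
position: [0.5403, -0.1865, 0.0495]
eef_rot: [-0.705, 0.705, -0.054, 0.054]
force: [1.9, -2.3, 6.5]
finger_gap: 0.0112
```

```bash
python3 -c "
from h import *
hn()"
```

```text
t 18.63 holder mm -0.97 -21.85 zbot -0.21 dhead -0.0017 F holder [ 2.27 -1.99  6.55] gap 0.0112
```

send_rows(slide=[[0.0005, 0, 0], [0.0005, 0, 0], [0, 0, 0], [0, 0, 0]], yaw=[0, 0, 0, 0])

```text
time_s: 18.97
position: [0.5405, -0.1865, 0.0495]
eef_rot: [-0.705, 0.705, -0.054, 0.053]
force: [-3.5, -1.4, 9.3]
finger_gap: 0.0112
```

```bash
python3 -c "
from h import *
hn()"
```

```text
t 18.97 holder mm -0.79 -21.84 zbot -0.23 dhead -0.0017 F holder [-3.23 -1.9   9.34] gap 0.0112
```

The edge is felt: Fx flips from +2.3 to −3.2 N and motion stops at x≈−0.8. Easing off, then sliding +y towards the stop.

send_rows(slide=[[-0.0004, -0.0004, 0], [0, 0, 0.001], [0, 0, 0.001], [0, 0, 0.001], [0, 0, 0.001], [0, 0, 0], [0, 0, 0]], yaw=[0, 0, 0, 0, 0, 0, 0])

```text
time_s: 19.55
position: [0.541, -0.1832, 0.0497]
eef_rot: [-0.704, 0.706, -0.054, 0.053]
force: [-1.6, -6.7, 5.8]
finger_gap: 0.0116
```

```bash
python3 -c "
from h import *
hn()"
```

```text
t 19.55 holder mm -0.74 -18.54 zbot 0.02 dhead -0.0018 F holder [-0.59 -6.86  5.78] gap 0.0116
```

send_rows(slide=[[0, -0.0003, 0], [0, 0, 0.001], [0, 0, 0.001], [0, 0, 0.001], [0, 0, 0], [0, 0, 0]], yaw=[0, 0, 0, 0, 0, 0])

```text
time_s: 20.05
position: [0.5415, -0.1798, 0.0497]
eef_rot: [-0.705, 0.706, -0.054, 0.053]
force: [-1.6, -5.3, 3.8]
finger_gap: 0.0111
```

```bash
python3 -c "
from h import *
hn()"
```

```text
t 20.05 holder mm -0.78 -15.14 zbot 0.04 dhead -0.0018 F holder [-0.82 -5.51  3.82] gap 0.0111
```

send_rows(slide=[[0, 0, 0.001], [0, 0, 0.001], [0, 0, 0], [0, 0, 0]], yaw=[0, 0, 0, 0])

```text
time_s: 20.38
position: [0.5418, -0.1779, 0.0497]
eef_rot: [-0.705, 0.706, -0.054, 0.053]
force: [-1.3, -5.2, 3.8]
finger_gap: 0.0115
```

```bash
python3 -c "
from h import *
hn()
d=imaging.capture('scene')
overlay(d,190,205,60,60,12,'pics/s13.png')"
```

```text
t 20.38 holder mm -0.8 -13.13 zbot 0.01 dhead -0.0018 F holder [-0.55 -5.37  3.84] gap 0.0115
```

View pics/s13.png

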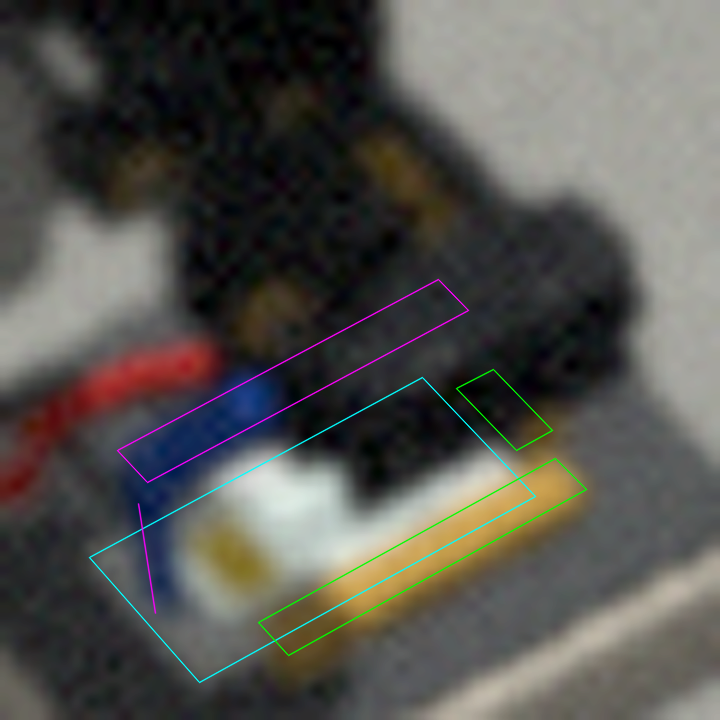

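The carrier is under the lip, with steady sliding drag of about 5.4 N and the stop at (545,415) still ahead. Continuing in small steps.

send_rows(slide=[[0, 0, 0.0007], [0, 0, 0.0007], [0, 0, 0], [0, 0, 0]], yaw=[0, 0, 0, 0])

```text
time_s: 20.77
position: [0.542, -0.1765, 0.0497]
eef_rot: [-0.705, 0.706, -0.054, 0.053]
force: [-1.3, -6.0, 4.3]
finger_gap: 0.0111
```

send_rows(slide=[[0, 0, 0.0007], [0, 0, 0.0007], [0, 0, 0], [0, 0, 0]], yaw=[0, 0, 0, 0])

```text
time_s: 21.1
position: [0.5422, -0.1752, 0.0497]
eef_rot: [-0.705, 0.706, -0.054, 0.053]
force: [-1.8, -5.3, 3.8]
finger_gap: 0.0116
```

```bash
python3 -c "
from h import *
hn()"
```

```text
t 21.1 holder mm -0.75 -10.4 zbot 0.05 dhead -0.0018 F holder [-0.99 -5.55  3.77] gap 0.0116
```

send_rows(slide=[[0, 0, 0.0005], [0, 0, 0.0005], [0, 0, 0], [0, 0, 0]], yaw=[0, 0, 0, 0])

```text
time_s: 21.43
position: [0.5424, -0.1743, 0.0498]
eef_rot: [-0.705, 0.706, -0.054, 0.053]
force: [-1.0, -6.2, 4.1]
finger_gap: 0.0114
```

send_rows(slide=[[0, 0, 0.0005], [0, 0, 0.0005], [0, 0, 0], [0, 0, 0]], yaw=[0, 0, 0, 0])

```text
time_s: 21.77
position: [0.5425, -0.1733, 0.0498]
eef_rot: [-0.705, 0.706, -0.054, 0.053]
force: [-1.6, -6.3, 4.5]
finger_gap: 0.0112
```

```bash
python3 -c "
from h import *
hn()
d=imaging.capture('scene')
overlay(d,190,205,60,60,12,'pics/s14.png')"
```

```text
t 21.77 holder mm -0.74 -8.48 zbot 0.06 dhead -0.0018 F holder [-0.61 -6.49  4.5 ] gap 0.0112
```

View pics/s14.png

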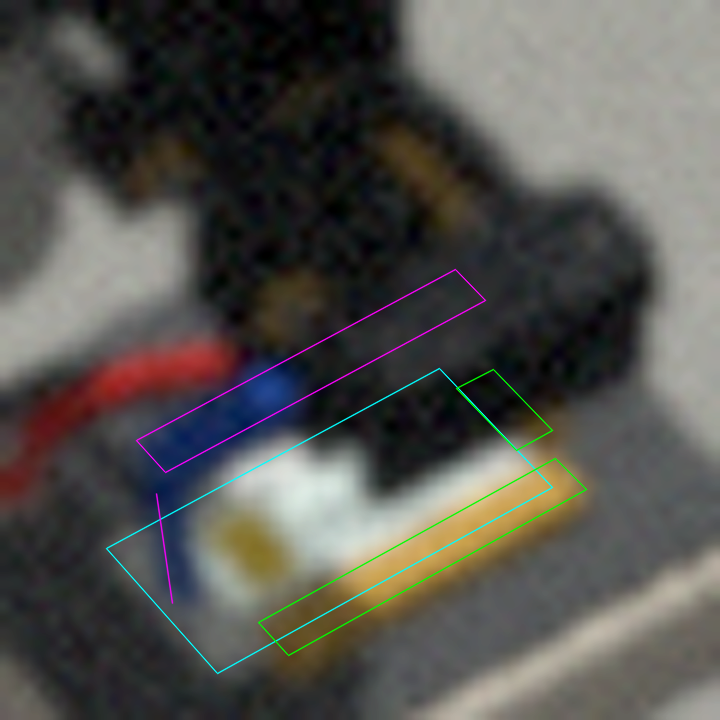

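Still sliding freely, and the stop at about (550,420) is just past the plate's end. Continuing.

send_rows(slide=[[0, 0, 0.0005], [0, 0, 0.0005], [0, 0, 0], [0, 0, 0]], yaw=[0, 0, 0, 0])

```text
time_s: 22.15
position: [0.5427, -0.1723, 0.0498]
eef_rot: [-0.705, 0.706, -0.054, 0.053]
force: [-1.2, -4.8, 5.0]
finger_gap: 0.0113
```

send_rows(slide=[[0, 0, 0.0005], [0, 0, 0.0005], [0, 0, 0], [0, 0, 0]], yaw=[0, 0, 0, 0])

```text
time_s: 22.48
position: [0.5428, -0.1713, 0.0498]
eef_rot: [-0.705, 0.706, -0.054, 0.053]
force: [-0.6, -6.4, 4.8]
finger_gap: 0.0116
```

send_rows(slide=[[0, 0, 0.0005], [0, 0, 0.0005], [0, 0, 0], [0, 0, 0]], yaw=[0, 0, 0, 0])

```text
time_s: 22.82
position: [0.543, -0.1706, 0.0498]
eef_rot: [-0.704, 0.706, -0.054, 0.053]
force: [-1.4, -6.8, 4.4]
finger_gap: 0.0108
```

```bash
python3 -c "
from h import *
hn()"
```

```text
t 22.82 holder mm -0.67 -5.76 zbot 0.14 dhead -0.0017 F holder [-0.4  -6.93  4.41] gap 0.0108
```

send_rows(slide=[[0, 0, 0.0004], [0, 0, 0.0004], [0, 0, 0], [0, 0, 0]], yaw=[0, 0, 0, 0])

```text
time_s: 23.15
position: [0.543, -0.1705, 0.0499]
eef_rot: [-0.704, 0.706, -0.054, 0.053]
force: [-2.1, -10.5, 5.8]
finger_gap: 0.0114
```

```bash
python3 -c "
from h import *
hn()"
```

```text
t 23.15 holder mm -0.65 -5.62 zbot 0.24 dhead -0.0018 F holder [ -0.52 -10.71   5.84] gap 0.0114
```

The stop is felt: 0.8 mm commanded, 0.14 mm moved, Fy up 4–5 N over the drag. A small confirming press.

send_rows(slide=[[0, 0, 0.0004], [0, 0, 0], [0, 0, 0], [0, 0, 0]], yaw=[0, 0, 0, 0])

```text
time_s: 23.48
position: [0.543, -0.1704, 0.05]
eef_rot: [-0.704, 0.706, -0.054, 0.053]
force: [-3.8, -11.5, 5.1]
finger_gap: 0.0113
```

```bash
python3 -c "
from h import *
hn()
d=imaging.capture('scene')
overlay(d,190,205,60,60,12,'pics/s15.png')"
```

```text
t 23.48 holder mm -0.65 -5.53 zbot 0.29 dhead -0.0018 F holder [ -2.08 -11.92   5.1 ] gap 0.0113
```

View pics/s15.png

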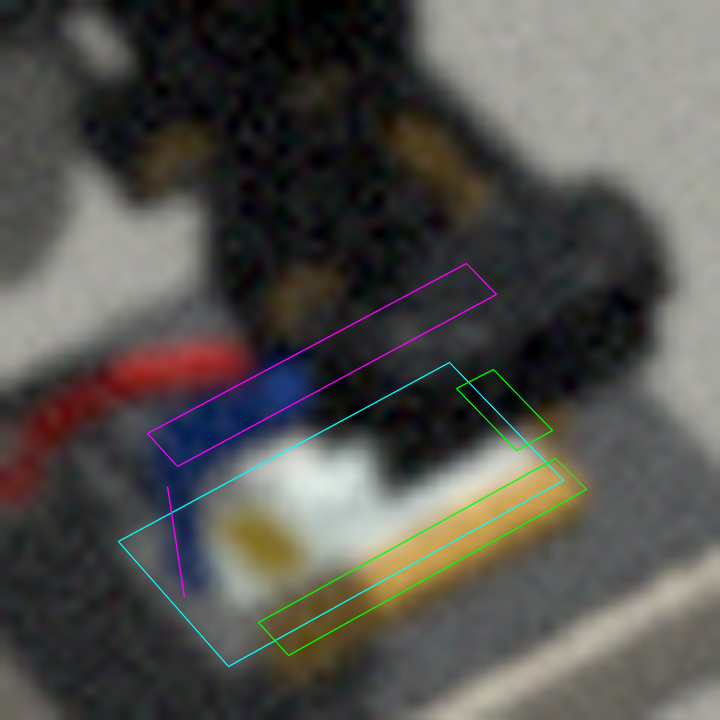

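Firmly against the stop, about 6 N net. Backing off slightly, loosening gently, then opening.

send_rows(slide=[[0, 0, -0.0004], [0, 0, 0], [0, 0, 0], [0, 0, 0]], yaw=[0, 0, 0, 0], grip_force=5)

```text
time_s: 23.87
position: [0.5432, -0.1695, 0.0497]
eef_rot: [-0.705, 0.706, -0.054, 0.053]
force: [-0.6, -5.4, 4.7]
finger_gap: 0.0119
```

```bash
python3 -c "
from h import *
hn()"
```

```text
t 23.87 holder mm -0.59 -4.61 zbot 0.04 dhead -0.0019 F holder [ 0.23 -5.46  4.66] gap 0.0119
```

send_rows(slide=[[0, 0, 0], [0, 0, 0], [0, 0, 0], [0, 0, 0], [0, 0, 0], [0, 0, 0], [0, 0, 0]], yaw=[0, 0, 0, 0, 0, 0, 0], grip=0.05)

```text
time_s: 24.45
position: [0.5435, -0.1686, 0.0497]
eef_rot: [0.705, -0.705, 0.054, -0.054]
force: [0.0, 0.1, 0.1]
finger_gap: 0.05
```

```bash
python3 -c "
from h import *
hn()
d=imaging.capture('scene')
overlay(d,190,205,60,60,12,'pics/s16.png')"
```

```text
t 24.45 holder mm -0.45 -3.7 zbot -0.04 dhead -0.0019 F holder [0.   0.09 0.14] gap 0.05
```

View pics/s16.png

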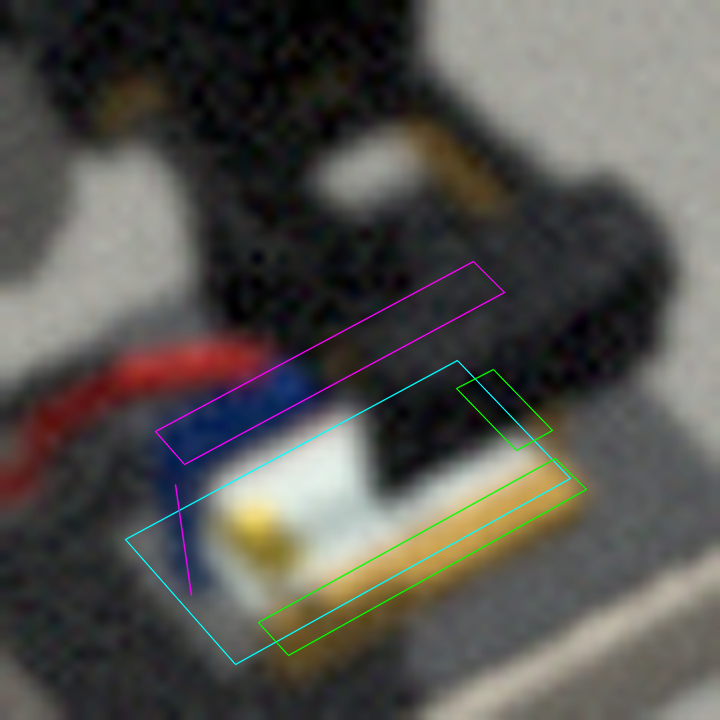

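Released with zero contact force, and the arm is clamping. Retreating straight up, then aside, so both cameras can check.

send_rows(slide=[[0, -0.01, 0], [0, -0.015, 0], [0, -0.02, 0], [0, -0.03, 0], [0, -0.03, 0], [0, -0.03, 0], [0, -0.02, 0], [0, 0, 0]], yaw=[0, 0, 0, 0, 0, 0, 0, 0])

```text
time_s: 25.17
position: [0.545, -0.1693, 0.21]
eef_rot: [-0.704, 0.706, -0.051, 0.056]
force: [0.1, 1.1, 1.1]
finger_gap: 0.0503
```

send_rows(slide=[[0, 0, 0.035], [0, 0, 0.035], [0, 0, 0.035], [0, 0, 0.035], [0, 0, 0.035], [0, 0, 0.035], [0, 0, 0.035], [0, 0, 0.035]], yaw=[0, 0, 0, 0, 0, 0, 0, 0])

```text
time_s: 25.83
position: [0.5855, 0.1099, 0.2042]
eef_rot: [-0.705, 0.705, -0.054, 0.053]
force: [0.7, -0.7, 0.4]
finger_gap: 0.0498
```

```bash
python3 - <<'E'
from h import *
hn()
import h
def fix(y):
    # carrier at seated pose in holder coords
    pass
for c,(x0,y0) in dict(scene=(185,205),top=(320,205)).items():
    d=imaging.capture(c)
    s0=h.pose
    M=np.array([[np.cos(HY),-np.sin(HY),0],[np.sin(HY),np.cos(HY),0],[0,0,1]])
    q=hold([[0,-4,0]])[0]
    h.pose=lambda:(None,q+[0,0,.0097],M)
    h.overlay(d,x0,y0,65,65,11,f"pics/{c}_end.png")
    h.pose=s0
    for n in("carrier_bar","clip_nose"):
        for r in imaging.place_of(n,c)[:1]:
            w=np.array(d["R"]).T@(np.array(r["at"])-d["t"]); v=w[:2]-O; print(c,n,round(r["conf"],2),(v@HX*1e3).round(1),(v@HYv*1e3).round(1),w[2].round(4))
E
```

```text
t 25.83 holder mm -0.51 277.93 zbot 154.53 dhead -0.002 F holder [ 0.8  -0.63  0.4 ] gap 0.0498
scene carrier_bar 0.72 -1.6 -6.8 0.0895
scene clip_nose 0.38 -29.2 2.8 0.0651
top carrier_bar 0.72 -3.2 -0.8 0.0906
top clip_nose 0.69 1.8 0.4 0.089
```

View pics/scene_end.png

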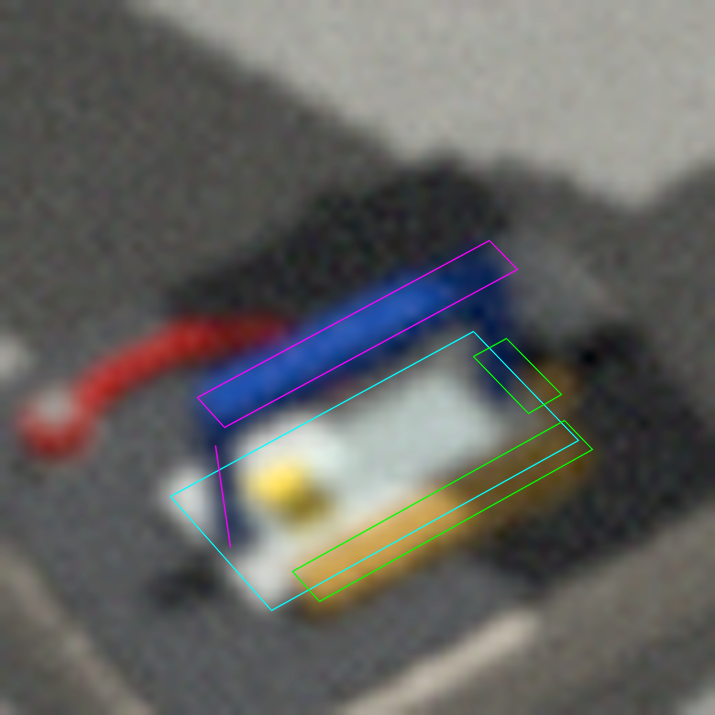

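View pics/top_end.png

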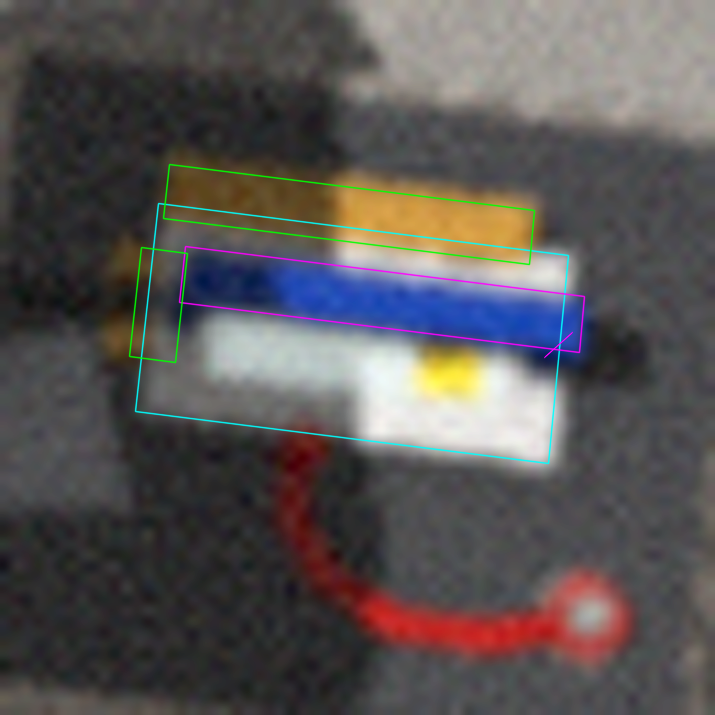

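The top view shows the plate parallel under the lip, the nose against its side at (300,435) and the stop at (125,300) adjoining its end. That area is in shadow, so I'm brightening it to check the gap.

```bash
python3 - <<'E'
from h import *
ims=[imaging.capture("top") for _ in range(12)]
d=ims[0]; a=np.mean([i["pixels"].astype(float) for i in ims],0)
c=a[215:250,325:352]; c=np.clip(c*2.6,0,255).astype(np.uint8)
cv2.imwrite("pics/gap.png",cv2.resize(c,None,fx=16,fy=16,interpolation=cv2.INTER_CUBIC))
ims=[imaging.capture("scene") for _ in range(12)]
a=np.mean([i["pixels"].astype(float) for i in ims],0)
c=a[225:255,215:245]; c=np.clip(c*2.2,0,255).astype(np.uint8)
cv2.imwrite("pics/gap2.png",cv2.resize(c,None,fx=16,fy=16,interpolation=cv2.INTER_CUBIC))
E
```

```text
(no output)
```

View pics/gap.png

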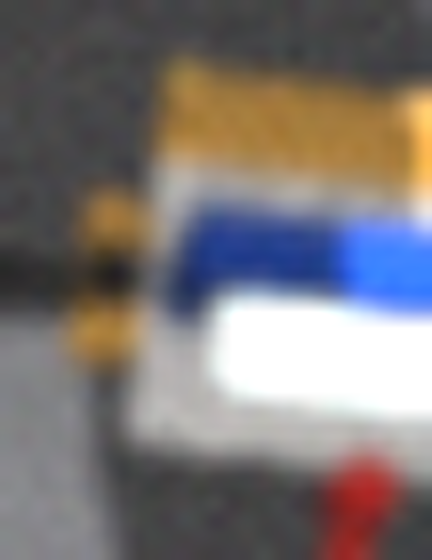

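View pics/gap2.png

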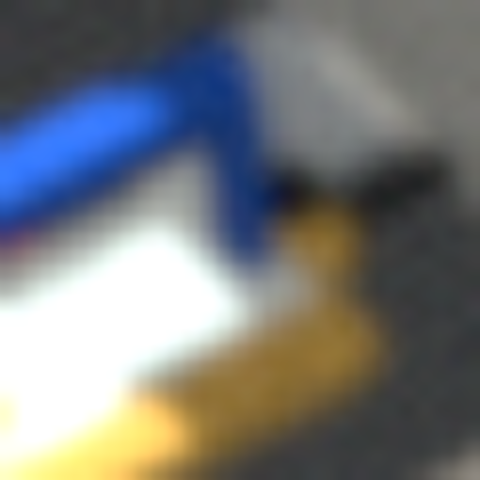

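The stop at (115,330) touches the plate end at (140,340) with no visible gap, in both views. The plate is parallel to the edge. Handing in.

```bash
python3 -c "
from rig import workorder
print(workorder.sign_off())"
```

```text
the job is handed in; nothing more can be done
None
```

The carrier is in the holder: under the lip, parallel to the brass edge, resting against the end stop and clamped by the red arm. I handed the job in at about 27 s; the hand-in reported no verdict.

- **Grasp:** My first try closed on nothing. In the pictures the fingertips sat about 24 mm higher than the reported tool position. I reopened, went lower, gripped the bar, and took the carrier's height from that contact.
- **Pressing the arm back:** I drew it back with the carrier's long side until the force read 7.7 N. By the spring data that is about 0.31 rad; the joint itself could not be read.
- **Seating:** I lowered the carrier flat and slid it under the lip until it met the edge. I then slid it along until it met the end stop, with about 6 N beyond the sliding drag. Total tool force along the slide peaked at about 12 N, well under the 25 N limit.
- **Release:** The tool force read zero after the fingers opened. The gripper had slipped about 1 mm along the bar as I loosened it; the later pictures show the carrier still in place.

**Last checks:**
- Both cameras show the plate against the stop with no visible gap, and the nose against its side.
- The networks disagreed by a few millimetres on the final bar position: x −1.6 or −3.2 mm, y −6.8 or −0.8 mm. The top camera's nose reading was wrong, since it lay on the handle. I relied on the felt contacts and the pictures instead.
- I did not take a separate final look at the bottle, beaker and red box; the arm never went near them.

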